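Raise the eyelet press head one notch and arm the press under its guard

ROBOT

A 6-joint arm with a two-finger parallel gripper is mounted at the origin on the work surface. World frame = base frame: x ahead of the robot, y to its left, z up, the work surface at z = 0. Lengths are in m, angles in rad, forces in N, time in s.
With the tool pointing down it reaches from about 0.275 to 0.85 m from the base axis. Payload 5.2 kg.
Tool frame: the origin (TCP) lies at the very end of the fingers, on their centre line; the grasp point (between the pads) lies 19 mm behind it; z points along the fingers, y is the direction in which the jaws open and shut (so a half turn about z gives the same grasp; the last joint's range is limited). The gripper opens to 85 mm and grips with 20 to 120 N. Pads are 22 mm wide; open, the fingers measure 114 mm over their backs; the gripper's body (76 mm by 85 mm) begins 54 mm behind the grasp point. The pads swing forward as they close: fully open they stand 13 mm farther back than shut.
Start: joints at [1.139, 0.259, 1.535, -0, 1.348, -0.203], TCP at [0.125, 0.536, 0.196] pointing down, gripper open.
Joint ranges: [-3.14, 3.14], [-0.91, 2.08], [0.19, 2.58], [-1.22, 4.36], [0.22, 2.71], [-3.12, 3.12]. Speed limits (rad/s): [2.57, 2.57, 3.14, 3.14, 3.14, 3.14].

INTERFACE

Orientations are given as a unit quaternion [x, y, z, w].
In Python, from rig import env, vision gives the robot as it stands.
- The arm moves only by the tool send_rows, never from a script. Its argument "moves" is a list of rows, each an object of numbers: "tx", "ty", "tz": the shift along the tool's x, y, z in m; "twist": the turn about the tool's z in degrees. In form: [{"tx": .., "ty": .., "tz": .., "twist": ..}, ...]. A call has 1 to 5 rows; each row is the pose to reach, as a shift and turn from the pose measured when the call began, along the tool's axes at that moment; what a row does not reach only later rows make up. A row lasts 1/12 s, in which the tool goes at most 41.7 mm and 7.16 degrees, less where a joint would pass 70% of its speed; a pose out of reach is approached as far as the arm can. A call with a gripper value outside its range is refused whole. "claw" is the finger opening in m, from 0 to 0.0854, set as the call begins (left out, the last holds). The fingers move at their own pace and stop on an object; the grip force is fixed at half the most. Time passes only in rows, so rows that repeat a pose let the fingers close. It gives the time, the measured TCP pose, the force and the opening at its end, in the units of the state.
- env.get_obs(): the state, without advancing time (a new reading comes with each control period).
- vision.camera(name): name is "scene" or "top" or "wrist"; returns the picture (400x640x3 uint8, red, green, blue); there is no depth.
- vision.camera_params(name): a dict with "fx", "fy", "cx", "cy" (pixels), "cam_to_world" (4x4, takes a point from camera to world coordinates). Camera axes: x right, y down, z forward; pixel columns grow to the right and rows downward; lengths in m; the calibration is good to about 2 mm. The wrist camera is an equidistant fisheye: a pixel r from the principal point sees the ray r / f radians off the axis. A picture is of the moment at which its call begins: read the wrist's pose just before it. camera_params takes no time and is no camera call; for the wrist camera it gives the pose at the moment of the call.
- env.job_done(): hands the job in, once; it reports no verdict.
The state is a dict: "clock": time; "q": joint angles; "dq": joint speeds; "tau": joint torques, N m; "position": TCP position; "tcp_rot": TCP orientation; "force": force on the tool from outside, world axes, zero at the start; "ft_torque": the same for the moment, N m; "gripper_width": opening from 0.0 (shut) to 1.0 (fully open).
Only numpy, scipy, OpenCV 4.12 (cv2) and the standard library are available. Lean on these libraries where they do the work, as an engineer would, in place of code of your own. Each camera call takes 0.05 s, during which the arm holds its last target. There are 200 camera calls.

TASK

Get the eyelet press ready for thick work: lift its head by the black handle until the pawl catches in the very next notch, and let go. Then raise the red sprung guard on the control box, push the toggle hidden beneath it over to the right (as the robot sees it) until it stops, without forcing it against the stop, and let the guard drop shut. Leave the other things on the table where they are.

Things in the scene. Friction and masses are not known exactly. Their poses are not given: they have to be found in the camera images.
- press: Bench eyelet press, fixed. Grey base plate 240 (x) x 180 (y) x 20 mm, origin at the centre of its underside, x away from the robot at yaw 0. Steel column 40 x 60 mm, 345 mm tall, centred at x = +80 mm; lower die 40 mm wide, top at z = 83 mm, at x = 0. The blue head slides straight up the column.
- rack_mid (a point): Middle of the toothed rack on the column's +y side, notches 40 mm apart. A yellow spring pawl on the head clicks over each tooth on the way up, and hangs the head on it when the head is lowered again.
- head_handle (a point): Middle of the head's level black handle, a 16 mm round bar along the press's x, free over 85 mm: a 28 mm red ball ends it 50 mm nearer to the robot, the head's blue arm (50 mm wide, top 20 mm above the bar's axis) begins 40 mm behind. Point on the bar's axis, at the press's x = -70 mm, z = 160 mm at the start. Axes are the press's.
- head (a joint): Height of the press head above its start (m). 0 at the start, resting at the bottom; hung in the next notch about 0.040, in the one after 0.080. Lift it a few mm beyond a notch (0.043 or more) for the pawl to snap in, then lower it on to the pawl. Lifting takes 4 to 11 N; if not caught it falls back to 0.
- control: Control box, fixed, grey: top plate at z = 70 mm over x = -60 to +110 mm, y = -120 to +120 mm; origin on the table, x away from the robot at yaw 0, y to the left. Upright cheeks 8 mm thick stand on it at y = +-109 mm (30 mm high from x = -58 to +38, 50 mm high behind). The red guard is above it, the toggle on it beneath the guard.
- guard_hinge (a point): Middle of the guard's hinge: axis along the box's y, at its x = +85 mm, z = 95 mm. The red guard is a hood of 5 mm sheet, 190 mm wide, open at the sides: it rises from the hinge to z = 130 mm, runs level towards the robot to x = -56 mm, then bends down and out to its lip. Axes are the box's.
- guard_lip (a point): Middle of the guard's lower front edge, a yellow bead 8 mm thick, 180 mm long along y. Shut it is at the box's x = -71 mm, z = 108 mm: a gap of 34 mm over the top plate, 11 mm proud of the box's front. Shut fingers tilted about 45 degrees (pointing away and down) can wedge below it and lift it by moving up and away. Axes are the guard's.
- guard (a joint): Opening angle of the red guard (rad): 0 shut, 1.4 fully up. Spring and weight shut it from any angle (2 to 3 N at the lip), so it has to rest on the hand, about 0.2 to 0.5 rad open, while the toggle is worked; it drops shut when the hand is drawn out.
- toggle (a joint): Angle of the toggle (rad): 0 off, leaning 0.4 to the left (+y of the box); 0.8 on, leaning 0.4 to the right, on a hard stop. It stays where left; 3 N moves it. Steel lever 10 mm thick, pivot at the box's x = -50, z = 76 mm, 42 mm to its white 14 mm knob. Its y on the box varies from -15 to +15 mm and is not reported: find it by touch. Over 45 N forces it.
- shears: Black dressmaker's shears lying flat, 245 mm long, loose; origin at the pivot. Bystander.
- ripper: Blue seam ripper lying flat, 125 mm long, loose. Bystander.
- jar: Amber jar with a steel cap, 72 mm wide, 95 mm tall, loose. Bystander.
- spool_pink: Pink thread spool, 44 mm wide, 60 mm tall, standing at the front of the table, loose. Bystander.
- spool_violet: Violet thread spool, 44 mm wide, 60 mm tall, standing on the press's base plate to the right of the die, loose. Bystander.
- tin: Small brass tin of eyelets, 48 mm wide, 35 mm tall, standing on the press's base plate to the left of the die, loose. Bystander.
- pindish: Blue pin dish, 90 mm wide, 30 mm tall, loose. Bystander.

How it is judged:
On the way, in this order (a step that is already met when the one before it is completed fails the run):
1. the press head hangs on the pawl in the next notch, let go (value of joint head between 0.036 and 0.044 m and contact force between each of the arm, the fingers and press below 0.1 N), for 0.2 s.
2. the guard is raised while the toggle is still off (value of joint guard above 0.12 rad and value of joint toggle below 0.2 rad), for 0.1 s.
3. the toggle is pushed over to on under the raised guard (value of joint guard above 0.08 rad and value of joint toggle above 0.65 rad), for 0.1 s.
At the end, for the whole second after the job is handed in: The press head hangs one notch up (36 to 44 mm above its start), the toggle is on (beyond 0.65 rad of 0.8) and the guard is shut (under 0.05 rad) (value of joint head between 0.036 and 0.044 m and value of joint toggle above 0.65 rad and value of joint guard between -0.05 and 0.05 rad); the robot touches nothing.
It fails at once if the toggle is forced (more than 45 N on it) (contact force between anything else and toggle above 45 N).
It fails at once if the press head is raised past the next notch (value of joint head above 0.078 m).
It fails at once if another thing on the table (shears, ripper, jar, spool, tin, pin dish) is moved more than 20 mm (distance of any of shears, ripper, jar, spool_pink, spool_violet, tin, pindish from where it was at the start of the episode above 0.02 m).
It also fails if it takes over 64 s, if anything falls off the work surface, if the arm or the gripper's body presses on something with over 40 N, if the wrist force passes 120 N, or if a joint passes its speed limit or range.

## Working session

There is one attempt and no reset: what is moved stays moved. The work goes in short steps, Python scripts to look and compute and a tool call to move; the robot and the scene stay as the last step left them, time stands still between calls to the robot, and variables do not carry over. Pictures are saved under pics/ and viewed, about 8 in all and at most 12, crops included, and the job is handed in when it is done.

Besides the shell and the picture viewer there is one more tool, called after "Call:" as name([rows], argument=value, ...), one row to a line, values as JSON. send_rows: Moves the arm, as the interface text tells. Its arguments: {"type":"object","properties":{"moves":{"type":"array","items":{"type":"object","properties":{"tx":{"type":"number"},"ty":{"type":"number"},"tz":{"type":"number"},"twist":{"type":"number"}}}},"claw":{"type":"number"}},"required":["moves"]}

```bash
ls; mkdir -p pics
python3 - <<'E'
from rig import env, vision
import cv2,numpy as np
for n in("scene","top"):
    im=vision.camera(n); cv2.imwrite(f"pics/{n}0.png",im[:,:,::-1])
    p=vision.camera_params(n); print(n,p["fx"],p["fy"],p["cx"],p["cy"]);print(np.round(p["cam_to_world"],4))
o=env.get_obs(); print({k:np.round(v,3) for k,v in o.items()})
E
```

```text
pics
scene 387.0550853480569 387.0550853480569 310.49843955267954 200.26891083704143
[[ 0.8359  0.4097 -0.3653  0.9992]
 [ 0.5486 -0.645   0.532  -0.604 ]
 [-0.0177 -0.6451 -0.7639  1.0096]
 [ 0.      0.      0.      1.    ]]
top 395.4454679229624 395.4454679229624 322.9625671129572 194.10061630626763
[[ 0.002  -0.9968  0.0798  0.5292]
 [-0.9998 -0.0036 -0.0199  0.0179]
 [ 0.0201 -0.0798 -0.9966  1.1757]
 [ 0.      0.      0.      1.    ]]
{'clock': np.float64(0.1), 'q': array([ 1.139,  0.259,  1.536, -0.   ,  1.348, -0.203]), 'dq': array([-0.001, -0.002, -0.002, -0.001,  0.001, -0.   ]), 'tau': array([ 2.0000e-03, -4.4698e+01, -2.9125e+01, -0.0000e+00,  6.0000e-03,
        0.0000e+00]), 'position': array([0.124, 0.535, 0.195]), 'tcp_rot': array([ 0.114,  0.993, -0.001, -0.   ]), 'force': array([-1.309, -0.203, -0.606]), 'ft_torque': array([-0.023,  0.011,  0.005]), 'gripper_width': np.float64(1.0)}
```

View pics/scene0.png

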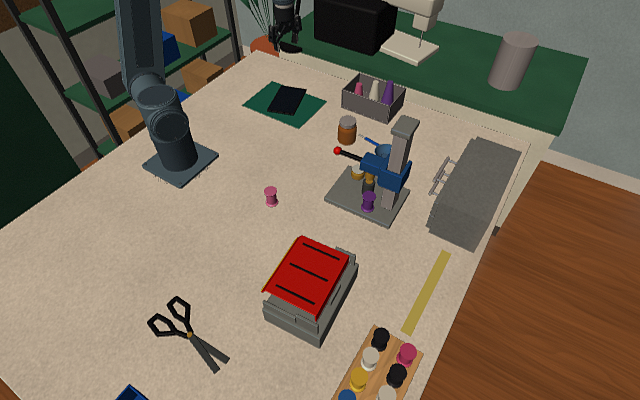

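View pics/top0.png

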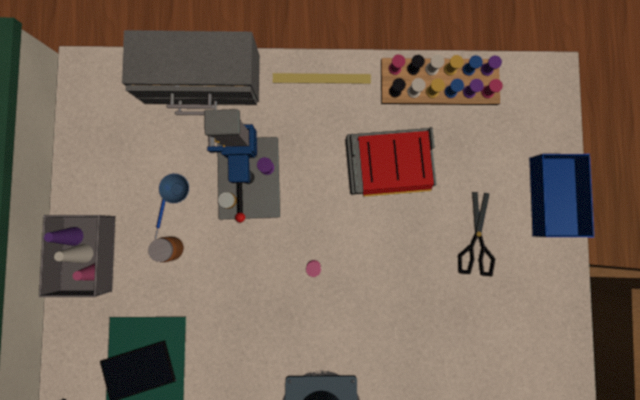

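The scene view shows the press at (370,180), with its red handle ball at (338,151), and the control box at (310,290). The top view shows the ball at (240,217), the base plate at (249,177) and the red hood at (395,162). I'll enlarge the key regions.

```bash
python3 - <<'E'
import cv2,numpy as np
t=cv2.imread("pics/top0.png");s=cv2.imread("pics/scene0.png")
def c(im,x,y,w=100,h=75):return cv2.resize(im[y:y+h,x:x+w],(400,300),interpolation=cv2.INTER_CUBIC)
# 4x crops
a=np.vstack([np.hstack([c(t,195,150),c(t,340,122)]),np.hstack([c(s,320,155),c(s,258,230,100,75)])])
cv2.imwrite("pics/crop0.png",a)
E
cat > h.py <<'E'
import numpy as np
from rig import env, vision
def proj(n,P):
    p=vision.camera_params(n);T=np.linalg.inv(p["cam_to_world"]);c=T[:3,:3]@np.array(P,float)+T[:3,3]
    return np.array([p["fx"]*c[0]/c[2]+p["cx"],p["fy"]*c[1]/c[2]+p["cy"]])
def onz(n,u,v,z):
    p=vision.camera_params(n);T=p["cam_to_world"];d=T[:3,:3]@np.array([(u-p["cx"])/p["fx"],(v-p["cy"])/p["fy"],1]);o=T[:3,3]
    return o+d*(z-o[2])/d[2]
E
```

```text
(no output)
```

View pics/crop0.png

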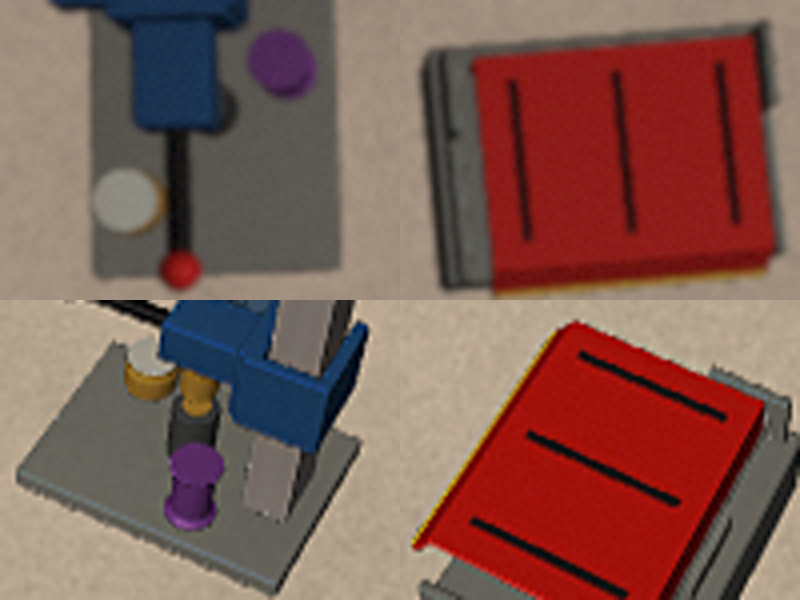

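The 4x crop shows the press ball at top (240.2,217.5), the bar leaving the arm at (239.2,182.5), and the base front corners at (218.7,219.2) and (280,217). The lip ends are at (363.7,195.7) and (432,189), with the hood's rear edge at (358.2,136.5) to (428.7,131.5).

Run:
```python
from h import *
np.set_printoptions(precision=4,suppress=True)
for l,u,v,z in [("ball",240.2,217.5,.16),("barback",239.2,182.5,.16),("fl",218.7,219.2,.02),("fr",280,217,.02),("tin",226.5,200,.035+.02),("lipL",363.7,195.7,.108),("lipR",432,189,.108),("rL",358.2,136.5,.13),("rR",428.7,131.5,.13),("bL",363.7,189.5,.13),("bR",433.7,183.2,.13),("pink",313.5,268,.06)]:
    print(l,onz("top",u,v,z))
# scene: ball, lip left end & right end
print("ball s",onz("scene",338,151,.16)); print("lip s", onz("scene",258+560/4-100,230+30/4,.108), onz("scene",258+15/4,230+245/4,.108))
print(proj("top",[.124,.535,.195]))
```

```text
ball [0.5498 0.209  0.16  ]
barback [0.6397 0.2133 0.16  ]
fl [0.5476 0.2974 0.02  ]
fr [0.5544 0.1199 0.02  ]
tin [0.6013 0.2683 0.055 ]
lipL [ 0.6108 -0.1139  0.108 ]
lipR [ 0.6298 -0.3007  0.108 ]
rL [ 0.7687 -0.0974  0.13  ]
rR [ 0.7837 -0.2883  0.13  ]
bL [ 0.6257 -0.1113  0.13  ]
bR [ 0.6433 -0.2991  0.13  ]
pink [0.4118 0.0217 0.06  ]
ball s [0.5538 0.2083 0.16  ]
lip s [ 0.6137 -0.11    0.108 ] [ 0.6297 -0.2967  0.108 ]
[ 95.5915 397.266 ]
```

```bash
cat >> h.py <<'E'
from scipy.spatial.transform import Rotation as R
def plan(P,ydeg=None):
    """tool-axis shift to world P; ydeg = wanted world heading of tool y"""
    o=env.get_obs();M=R.from_quat(o["tcp_rot"]).as_matrix()
    d=M.T@(np.array(P)-o["position"]);a=np.degrees(np.arctan2(M[1,1],M[0,1]))
    tw=None if ydeg is None else -((ydeg-a+90)%180-90)
    print("t",round(o["clock"],2),"pos",np.round(o["position"],4),"z",np.round(M[:,2],3),"yhead",round(a,1),"shift",np.round(d,4),"twist",tw,"F",np.round(o["force"],1),"w",round(o["gripper_width"],3),"q",np.round(o["q"],2))
E
python3 -c "
from h import *
plan([.602,.211,.24],92.5)"
```

```text
t 0.1 pos [0.1245 0.5352 0.1947] z [-0.001 -0.002 -1.   ] yhead 76.9 shift [-0.5386 -0.2075 -0.0451] twist -15.60859470127346 F [-1.3 -0.2 -0.6] w 1.0 q [ 1.14  0.26  1.54 -0.    1.35 -0.2 ]
```

Call:
send_rows([
  {"tx": -0.037,"ty": -0.014,"tz": -0.01,"twist": -3},
  {"tx": -0.074,"ty": -0.028,"tz": -0.025,"twist": -6},
  {"tx": -0.111,"ty": -0.043,"tz": -0.04,"twist": -9},
  {"tx": -0.148,"ty": -0.057,"tz": -0.045,"twist": -12},
  {"tx": -0.185,"ty": -0.071,"tz": -0.045,"twist": -15.6},
], claw=0.0854)

```text
clock: 0.52
position: [0.2903, 0.4235, 0.2414]
tcp_rot: [-0.023, 1.0, 0.0, 0.001]
force: [1.2, 1.0, 0.5]
gripper_width: 0.996
```

```bash
python3 -c "
from h import *
plan([.602,.211,.24],92.5)"
```

```text
t 0.52 pos [0.2903 0.4235 0.2414] z [ 0.001  0.    -1.   ] yhead 92.7 shift [-0.3014 -0.2268  0.0018] twist 0.1803478940378085 F [1.2 1.  0.5] w 0.996 q [ 0.75  0.16  1.54 -0.    1.43 -0.86]
```

Call:
send_rows([
  {"tx": -0.03,"ty": -0.0225},
  {"tx": -0.06,"ty": -0.045},
  {"tx": -0.09,"ty": -0.0675},
  {"tx": -0.12,"ty": -0.09},
  {"tx": -0.15,"ty": -0.1125},
])

```text
invalid input
```

Call:
send_rows([
  {"tx": -0.03,"ty": -0.0225},
  {"tx": -0.06,"ty": -0.045},
  {"tx": -0.09,"ty": -0.0675},
  {"tx": -0.12,"ty": -0.09},
  {"tx": -0.14,"ty": -0.105},
])

```text
invalid input
```

```bash
python3 -c "
from h import *
import cv2
plan([.602,.211,.141],92.5)
w=vision.camera('wrist')[:,:,::-1]; s=vision.camera('scene')[:,:,::-1]
cv2.imwrite('pics/b1.png',np.vstack([cv2.resize(w,(480,300)),cv2.resize(s[50:250,260:580],(480,300))]))
plan([.602,.211,.141],92.5)"
```

```text
t 0.52 pos [0.2903 0.4235 0.2414] z [ 0.001  0.    -1.   ] yhead 92.7 shift [-0.3013 -0.2269  0.1008] twist 0.1803478940378085 F [1.2 1.  0.5] w 0.996 q [ 0.75  0.16  1.54 -0.    1.43 -0.86]
t 0.62 pos [0.2933 0.4211 0.2398] z [ 0.001 -0.003 -1.   ] yhead 92.2 shift [-0.3001 -0.2218  0.0998] twist -0.2521927534623103 F [ 0.  -0.9 -0.3] w 1.0 q [ 0.75  0.17  1.54 -0.    1.43 -0.86]
```

View pics/b1.png

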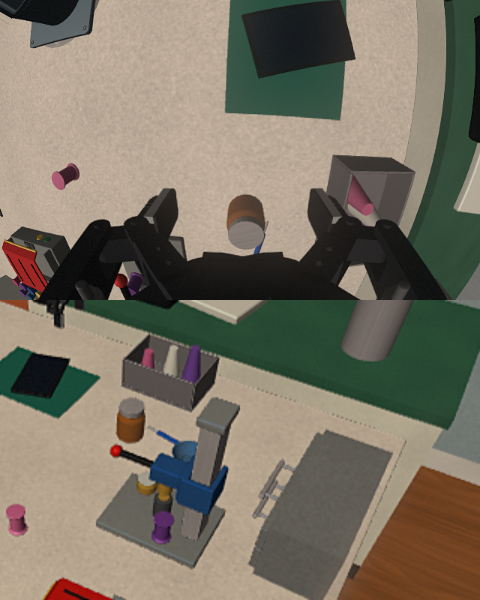

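The picture shows the gripper as a two-finger linkage, with wide knuckles at the back of the fingers. The two moves were refused because some fields were missing, so each row needs all four.

Call:
send_rows([
  {"tx": -0.03,"ty": -0.022,"tz": 0.0,"twist": 0.0},
  {"tx": -0.06,"ty": -0.044,"tz": 0.0,"twist": 0.0},
  {"tx": -0.09,"ty": -0.066,"tz": 0.0,"twist": 0.0},
  {"tx": -0.12,"ty": -0.088,"tz": 0.0,"twist": 0.0},
  {"tx": -0.15,"ty": -0.11,"tz": 0.0,"twist": 0.0},
])

```text
clock: 1.03
position: [0.4479, 0.3165, 0.2398]
tcp_rot: [-0.02, 1.0, -0.001, 0.0]
force: [-0.1, 0.8, -0.6]
gripper_width: 1.002
```

Call:
send_rows([
  {"tx": -0.03,"ty": -0.022,"tz": 0.0,"twist": 0.0},
  {"tx": -0.06,"ty": -0.044,"tz": 0.0,"twist": 0.0},
  {"tx": -0.09,"ty": -0.066,"tz": 0.0,"twist": 0.0},
  {"tx": -0.12,"ty": -0.088,"tz": 0.0,"twist": 0.0},
  {"tx": -0.15,"ty": -0.11,"tz": 0.0,"twist": 0.0},
])

```text
clock: 1.45
position: [0.6027, 0.2121, 0.2395]
tcp_rot: [-0.019, 1.0, -0.001, -0.001]
force: [1.0, 0.4, -0.8]
gripper_width: 1.006
```

```bash
python3 -c "
from h import *
import cv2
plan([.602,.211,.141],92.5)
s=vision.camera('scene')[:,:,::-1]; t=vision.camera('top')[:,:,::-1]
cv2.imwrite('pics/b2.png',np.hstack([cv2.resize(s[60:220,290:450],(400,400),interpolation=2),cv2.resize(t[100:260,160:320],(400,400),interpolation=2)]))
plan([.602,.211,.141],92.5)"
```

```text
t 1.45 pos [0.6027 0.2121 0.2395] z [-0.001 -0.003 -1.   ] yhead 92.2 shift [ 0.0006 -0.0009  0.0985] twist -0.26958039292460967 F [ 1.   0.4 -0.8] w 1.006 q [ 0.17  0.4   1.23 -0.    1.52 -1.44]
t 1.55 pos [0.6055 0.2091 0.2381] z [-0.    -0.004 -1.   ] yhead 91.9 shift [0.0034 0.0024 0.0971] twist -0.5601457203726596 F [-0.7 -0.3  0.1] w 1.003 q [ 0.16  0.4   1.23 -0.    1.51 -1.44]
```

View pics/b2.png

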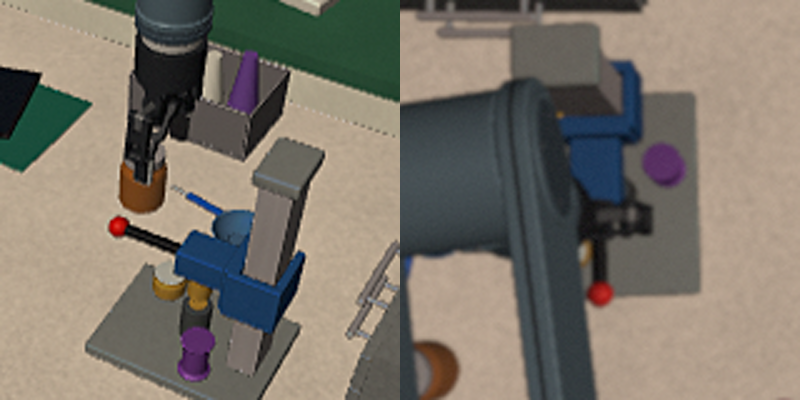

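The gripper hangs above the bar, midway between the red ball (600,293 in the crop) and the blue arm. I'll descend and grip.

Call:
send_rows([
  {"tx": 0.003,"ty": 0.001,"tz": 0.03,"twist": 0.0},
  {"tx": 0.003,"ty": 0.002,"tz": 0.06,"twist": 0.0},
  {"tx": 0.003,"ty": 0.002,"tz": 0.085,"twist": 0.0},
  {"tx": 0.003,"ty": 0.002,"tz": 0.097,"twist": 0.0},
  {"tx": 0.003,"ty": 0.002,"tz": 0.097,"twist": 0.0},
])

```text
clock: 1.97
position: [0.5987, 0.2113, 0.1365]
tcp_rot: [-0.017, 1.0, -0.003, -0.005]
force: [-0.9, 0.1, 0.8]
gripper_width: 0.999
```

Call:
send_rows([
  {"tx": 0.0,"ty": 0.0,"tz": 0.0,"twist": 0.0},
  {"tx": 0.0,"ty": 0.0,"tz": 0.0,"twist": 0.0},
  {"tx": 0.0,"ty": 0.0,"tz": 0.0,"twist": 0.0},
  {"tx": 0.0,"ty": 0.0,"tz": 0.0,"twist": 0.0},
  {"tx": 0.0,"ty": 0.0,"tz": 0.0,"twist": 0.0},
], claw=0.0)

```text
clock: 2.38
position: [0.5993, 0.2115, 0.1377]
tcp_rot: [-0.017, 1.0, -0.003, -0.004]
force: [0.9, 0.4, 0.2]
gripper_width: 0.299
```

Call:
send_rows([
  {"tx": 0.0,"ty": 0.0,"tz": 0.0,"twist": 0.0},
  {"tx": 0.0,"ty": 0.0,"tz": 0.0,"twist": 0.0},
  {"tx": 0.0,"ty": 0.0,"tz": 0.0,"twist": 0.0},
  {"tx": 0.0,"ty": 0.0,"tz": 0.0,"twist": 0.0},
  {"tx": 0.0,"ty": 0.0,"tz": 0.0,"twist": 0.0},
])

```text
clock: 2.8
position: [0.5994, 0.2114, 0.1377]
tcp_rot: [-0.017, 1.0, -0.002, -0.004]
force: [0.0, -0.4, 0.9]
gripper_width: -0.003
```

```bash
python3 -c "
from h import *
import cv2
s=vision.camera('scene')[:,:,::-1]; t=vision.camera('top')[:,:,::-1];w=vision.camera('wrist')[:,:,::-1]
cv2.imwrite('pics/b3.png',np.hstack([cv2.resize(s[100:220,300:420],(400,400),interpolation=2),cv2.resize(w[200:400,220:420],(400,400),interpolation=2)]))
print(proj('scene',[.55,.209,.16]),proj('scene',[.599,.2114,.1377]),proj('top',[.55,.209,.16]))
plan([.602,.211,.141],92.5)"
```

```text
[337.07942925 150.44812651] [350.32489217 160.68813882] [240.2105177  217.43679024]
t 2.95 pos [0.5993 0.2115 0.1376] z [-0.007 -0.005 -1.   ] yhead 91.9 shift [-0.0026 -0.0006 -0.0034] twist -0.5523447660144427 F [ 0.8 -0.2 -0.3] w -0.0 q [ 0.17  0.46  1.39 -0.    1.3  -1.44]
```

View pics/b3.png

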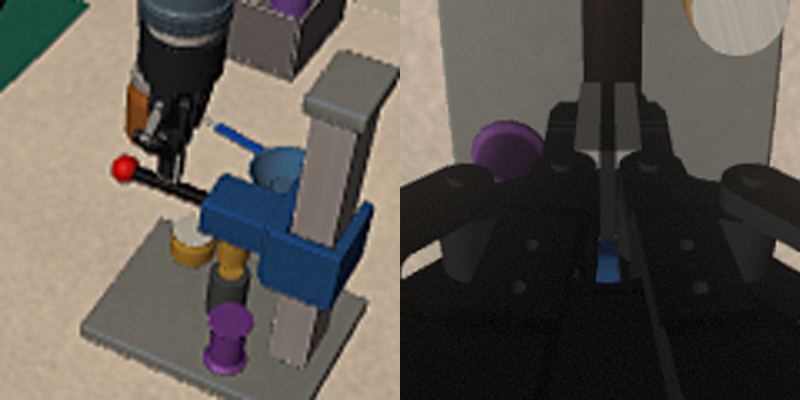

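The pictures are ambiguous: the pads look closed at the bar, but the opening reads 0. I'll lift a little and read the force.

Call:
send_rows([
  {"tx": 0.0,"ty": 0.0,"tz": -0.007,"twist": 0.0},
  {"tx": 0.0,"ty": 0.0,"tz": -0.015,"twist": 0.0},
  {"tx": 0.0,"ty": 0.0,"tz": -0.015,"twist": 0.0},
])

```text
clock: 3.2
position: [0.6007, 0.2118, 0.155]
tcp_rot: [-0.017, 1.0, -0.002, -0.002]
force: [-0.5, -0.0, -0.7]
gripper_width: -0.002
```

```bash
python3 -c "
from h import *
import cv2
s=vision.camera('scene')[:,:,::-1]; 
cv2.imwrite('pics/b4.png',cv2.resize(s[100:190,320:440],(800,600),interpolation=2))
plan([.602,.211,.141],92.5)
print([proj('scene',[.599,.2114,z]) for z in (.153,.166)])"
```

```text
t 3.25 pos [0.6005 0.2117 0.1544] z [-0.004 -0.005 -1.   ] yhead 92.0 shift [-0.0015 -0.0007  0.0133] twist -0.5493610042668848 F [ 0.4 -0.2  0.6] w 0.002 q [ 0.17  0.44  1.37 -0.    1.34 -1.44]
[array([350.61727794, 157.21847481]), array([350.87009664, 154.21834261])]
```

View pics/b4.png

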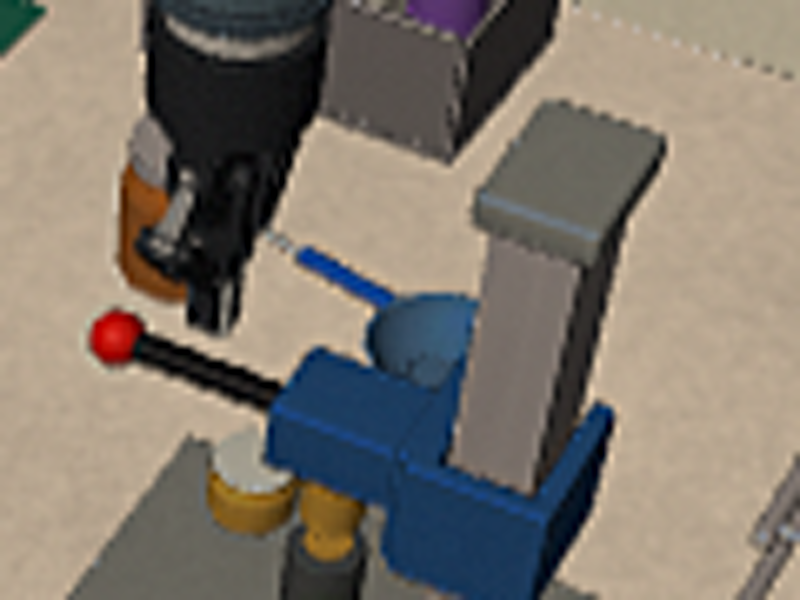

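The fingertip shows at scene (351.8,149.5), but the reported pose predicts about (350.6,157), so it looks roughly 30 mm higher than reported. I'll check with the wrist camera.

```bash
cat >> h.py <<'E'
def wproj(p,P):
    T=np.linalg.inv(p["cam_to_world"]);c=T[:3,:3]@np.array(P,float)+T[:3,3]
    th=np.arctan2(np.hypot(c[0],c[1]),c[2]);k=th/np.hypot(c[0],c[1])
    return np.array([p["fx"]*c[0]*k+p["cx"],p["fy"]*c[1]*k+p["cy"]])
E
python3 -c "
from h import *
import cv2
p=vision.camera_params('wrist'); w=vision.camera('wrist')
print(np.round(p['cam_to_world'],4),p['fx'],p['cx'],p['cy'])
m=((w[:,:,0]>130)&(w[:,:,1]<60)&(w[:,:,2]<60)).astype(np.uint8)
n,l,st,c=cv2.connectedComponentsWithStats(m)
print([(st[i],c[i]) for i in range(1,n) if st[i,4]>30])
B=[.551,.209,.16]
for B in ([.551,.209,.16],[.551,.209,.19],[.551,.209,.13]): print(wproj(p,B))
print('tcp',wproj(p,[.6005,.2117,.1544]),'tcp+30',wproj(p,[.6005,.2117,.1844]))
cv2.imwrite('pics/w5.png',w[:,:,::-1])
plan([.602,.211,.141],92.5)
"
```

```text
[[-0.0348  0.9604  0.2765  0.5296]
 [ 0.9994  0.0347  0.005   0.2118]
 [-0.0048  0.2765 -0.961   0.3332]
 [ 0.      0.      0.      1.    ]] 309.70691628693146 323.3768849280317 201.8652587806893
[(array([301, 133,  35,  42, 959], dtype=int32), array([318.21063608, 153.63295099])), (array([   0,  209,   65,  129, 3853], dtype=int32), array([ 21.30288087, 278.68985206]))]
[318.55956119 153.05519889]
[317.26770454 160.90062549]
[319.47845466 147.495589  ]
tcp [320.63623147 231.99460535] tcp+30 [319.89635005 252.77964794]
t 3.3 pos [0.6001 0.2117 0.1536] z [-0.005 -0.005 -1.   ] yhead 91.9 shift [-0.002  -0.0007  0.0126] twist -0.5501319148049788 F [-0.1 -0.5 -0.6] w 0.005 q [ 0.17  0.45  1.37 -0.    1.34 -1.44]
```

View pics/w5.png

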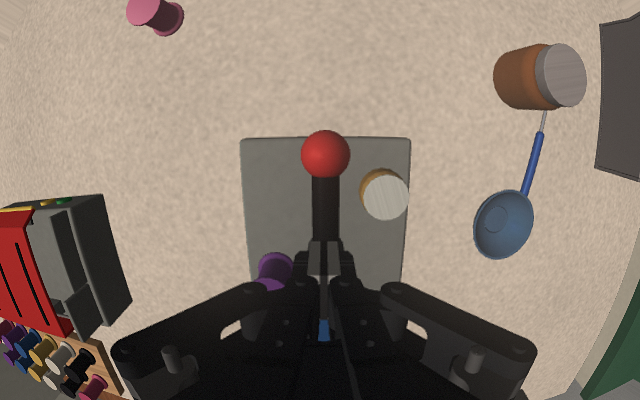

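The wrist view agrees with the scene view. The ball is where I expected, but the shut fingertips are at row ~241 where the reported TCP predicts 232, so the real tips are about 25–30 mm above the reported TCP and closed just above the bar. I'll open, go lower with care, and grip again.

Call:
send_rows([
  {"tx": 0.0,"ty": 0.001,"tz": 0.0,"twist": 0.0},
  {"tx": 0.0,"ty": 0.001,"tz": 0.0,"twist": 0.0},
  {"tx": 0.0,"ty": 0.001,"tz": 0.0,"twist": 0.0},
  {"tx": 0.0,"ty": 0.001,"tz": 0.0,"twist": 0.0},
  {"tx": 0.0,"ty": 0.001,"tz": 0.0,"twist": 0.0},
], claw=0.0854)

```text
clock: 3.72
position: [0.5999, 0.2126, 0.1534]
tcp_rot: [-0.017, 1.0, -0.002, -0.003]
force: [0.9, -0.8, 0.2]
gripper_width: 0.705
```

Call:
send_rows([
  {"tx": 0.0,"ty": 0.001,"tz": 0.01,"twist": 0.0},
  {"tx": 0.0,"ty": 0.001,"tz": 0.02,"twist": 0.0},
  {"tx": 0.0,"ty": 0.001,"tz": 0.028,"twist": 0.0},
  {"tx": 0.0,"ty": 0.001,"tz": 0.036,"twist": 0.0},
  {"tx": 0.0,"ty": 0.001,"tz": 0.036,"twist": 0.0},
])

```text
clock: 4.13
position: [0.598, 0.2131, 0.1144]
tcp_rot: [-0.017, 1.0, -0.003, -0.005]
force: [-0.6, -0.1, 0.2]
gripper_width: 1.004
```

Call:
send_rows([
  {"tx": 0.0,"ty": 0.0,"tz": 0.0,"twist": 0.0},
  {"tx": 0.0,"ty": 0.0,"tz": 0.0,"twist": 0.0},
  {"tx": 0.0,"ty": 0.0,"tz": 0.0,"twist": 0.0},
  {"tx": 0.0,"ty": 0.0,"tz": 0.0,"twist": 0.0},
  {"tx": 0.0,"ty": 0.0,"tz": 0.0,"twist": 0.0},
], claw=0.0)

```text
clock: 4.55
position: [0.5983, 0.2132, 0.115]
tcp_rot: [-0.017, 1.0, -0.003, -0.005]
force: [0.3, -0.2, 0.1]
gripper_width: 0.303
```

Call:
send_rows([
  {"tx": 0.0,"ty": 0.0,"tz": 0.0,"twist": 0.0},
  {"tx": 0.0,"ty": 0.0,"tz": 0.0,"twist": 0.0},
  {"tx": 0.0,"ty": 0.0,"tz": 0.0,"twist": 0.0},
  {"tx": 0.0,"ty": 0.0,"tz": 0.0,"twist": 0.0},
  {"tx": 0.0,"ty": 0.0,"tz": 0.0,"twist": 0.0},
])

```text
clock: 4.97
position: [0.5984, 0.2126, 0.1154]
tcp_rot: [-0.017, 1.0, -0.003, -0.005]
force: [-1.4, -4.5, 3.8]
gripper_width: 0.159
```

Call:
send_rows([
  {"tx": 0.0,"ty": 0.0,"tz": 0.0,"twist": 0.0},
  {"tx": 0.0,"ty": 0.0,"tz": 0.0,"twist": 0.0},
  {"tx": 0.0,"ty": 0.0,"tz": 0.0,"twist": 0.0},
  {"tx": 0.0,"ty": 0.0,"tz": 0.0,"twist": 0.0},
], claw=0.05)

```text
clock: 5.3
position: [0.5984, 0.2131, 0.1152]
tcp_rot: [-0.017, 1.0, -0.003, -0.005]
force: [-0.0, 0.9, -0.9]
gripper_width: 0.583
```

Call:
send_rows([
  {"tx": 0.0,"ty": 0.0,"tz": 0.004,"twist": 0.0},
  {"tx": 0.0,"ty": 0.0,"tz": 0.006,"twist": 0.0},
  {"tx": 0.0,"ty": 0.0,"tz": 0.006,"twist": 0.0},
])

```text
clock: 5.55
position: [0.5978, 0.2131, 0.1082]
tcp_rot: [-0.017, 1.0, -0.003, -0.005]
force: [-0.1, 0.1, 0.2]
gripper_width: 0.583
```

Call:
send_rows([
  {"tx": 0.0,"ty": 0.0,"tz": 0.004,"twist": 0.0},
  {"tx": 0.0,"ty": 0.0,"tz": 0.006,"twist": 0.0},
  {"tx": 0.0,"ty": 0.0,"tz": 0.006,"twist": 0.0},
])

```text
clock: 5.8
position: [0.5972, 0.213, 0.1013]
tcp_rot: [-0.017, 1.0, -0.003, -0.006]
force: [0.4, -0.8, -0.0]
gripper_width: 0.585
```

Call:
send_rows([
  {"tx": 0.0,"ty": 0.0,"tz": 0.0,"twist": 0.0},
  {"tx": 0.0,"ty": 0.0,"tz": 0.0,"twist": 0.0},
  {"tx": 0.0,"ty": 0.0,"tz": 0.0,"twist": 0.0},
  {"tx": 0.0,"ty": 0.0,"tz": 0.0,"twist": 0.0},
  {"tx": 0.0,"ty": 0.0,"tz": 0.0,"twist": 0.0},
], claw=0.0)

```text
clock: 6.22
position: [0.5972, 0.2125, 0.1015]
tcp_rot: [-0.017, 1.0, -0.003, -0.006]
force: [-0.0, -2.6, 1.4]
gripper_width: 0.169
```

Call:
send_rows([
  {"tx": 0.0,"ty": 0.0,"tz": 0.0,"twist": 0.0},
  {"tx": 0.0,"ty": 0.0,"tz": 0.0,"twist": 0.0},
])

```text
clock: 6.38
position: [0.5972, 0.2124, 0.1015]
tcp_rot: [-0.017, 1.0, -0.003, -0.006]
force: [-0.2, -1.9, -0.2]
gripper_width: 0.171
```

Call:
send_rows([
  {"tx": 0.0,"ty": 0.0,"tz": -0.009,"twist": 0.0},
  {"tx": 0.0,"ty": 0.0,"tz": -0.018,"twist": 0.0},
  {"tx": 0.0,"ty": 0.0,"tz": -0.027,"twist": 0.0},
  {"tx": 0.0,"ty": 0.0,"tz": -0.036,"twist": 0.0},
  {"tx": 0.0,"ty": 0.0,"tz": -0.036,"twist": 0.0},
])

```text
clock: 6.8
position: [0.5972, 0.2124, 0.1397]
tcp_rot: [-0.017, 1.0, -0.004, -0.006]
force: [-2.5, -3.6, -4.2]
gripper_width: 0.167
```

```bash
python3 -c "
from h import *
import cv2
s=vision.camera('scene')[:,:,::-1]; 
cv2.imwrite('pics/b6.png',cv2.resize(s[95:215,310:430],(600,600),interpolation=2))
plan([.602,.211,.141],92.5)"
```

```text
t 6.85 pos [0.5972 0.2124 0.1388] z [-0.012 -0.007 -1.   ] yhead 92.0 shift [-0.0047 -0.0016 -0.0023] twist -0.5411799481845065 F [-1.  -3.6 -3.7] w 0.166 q [ 0.17  0.46  1.39 -0.01  1.31 -1.43]
```

View pics/b6.png

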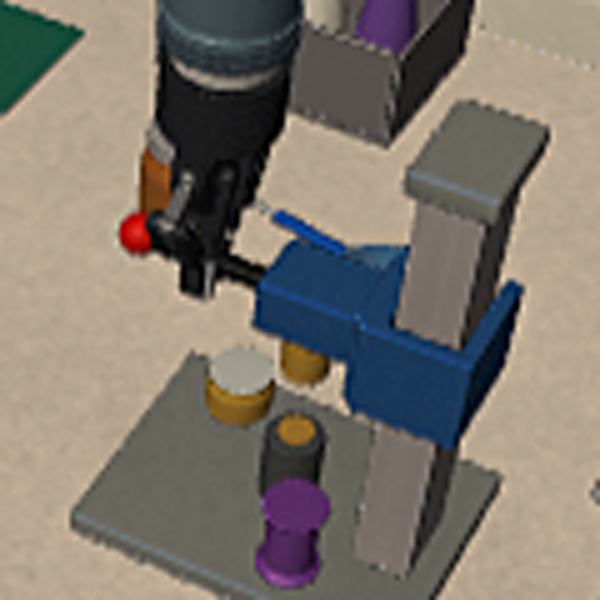

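The head is up about 37 mm: the blue head has left the die and the fingers hold the bar. I'll go on to about 46 mm.

Call:
send_rows([
  {"tx": 0.0,"ty": 0.0,"tz": -0.005,"twist": 0.0},
  {"tx": 0.0,"ty": 0.0,"tz": -0.009,"twist": 0.0},
  {"tx": 0.0,"ty": 0.0,"tz": -0.009,"twist": 0.0},
])

```text
clock: 7.1
position: [0.5972, 0.2124, 0.1487]
tcp_rot: [-0.017, 1.0, -0.004, -0.006]
force: [-1.6, -2.6, -4.7]
gripper_width: 0.17
```

Call:
send_rows([
  {"tx": 0.0,"ty": 0.0,"tz": 0.003,"twist": 0.0},
  {"tx": 0.0,"ty": 0.0,"tz": 0.005,"twist": 0.0},
  {"tx": 0.0,"ty": 0.0,"tz": 0.006,"twist": 0.0},
  {"tx": 0.0,"ty": 0.0,"tz": 0.006,"twist": 0.0},
])

```text
clock: 7.43
position: [0.5972, 0.2124, 0.142]
tcp_rot: [-0.017, 1.0, -0.004, -0.006]
force: [-0.5, -1.6, -6.2]
gripper_width: 0.168
```

Call:
send_rows([
  {"tx": 0.0,"ty": 0.0,"tz": 0.001,"twist": 0.0},
  {"tx": 0.0,"ty": 0.0,"tz": 0.002,"twist": 0.0},
  {"tx": 0.0,"ty": 0.0,"tz": 0.002,"twist": 0.0},
])

```text
clock: 7.68
position: [0.5972, 0.2124, 0.1412]
tcp_rot: [-0.017, 1.0, -0.004, -0.006]
force: [-1.8, -2.1, 3.5]
gripper_width: 0.165
```

The weight came off at 39.7 mm, so the pawl has caught. Next I release and rise.

Call:
send_rows([
  {"tx": 0.0,"ty": 0.0,"tz": 0.0,"twist": 0.0},
  {"tx": 0.0,"ty": 0.0,"tz": 0.0,"twist": 0.0},
  {"tx": 0.0,"ty": 0.0,"tz": 0.0,"twist": 0.0},
  {"tx": 0.0,"ty": 0.0,"tz": 0.0,"twist": 0.0},
  {"tx": 0.0,"ty": 0.0,"tz": 0.0,"twist": 0.0},
], claw=0.0854)

```text
clock: 8.1
position: [0.5974, 0.2127, 0.1413]
tcp_rot: [-0.017, 1.0, -0.003, -0.005]
force: [-0.2, 1.6, -0.4]
gripper_width: 0.864
```

Call:
send_rows([
  {"tx": 0.0,"ty": 0.0,"tz": -0.03,"twist": 0.0},
  {"tx": 0.0,"ty": 0.0,"tz": -0.06,"twist": 0.0},
  {"tx": 0.0,"ty": 0.0,"tz": -0.09,"twist": 0.0},
  {"tx": 0.0,"ty": 0.0,"tz": -0.12,"twist": 0.0},
  {"tx": 0.0,"ty": 0.0,"tz": -0.12,"twist": 0.0},
])

```text
clock: 8.52
position: [0.6017, 0.2142, 0.2688]
tcp_rot: [-0.017, 1.0, -0.002, 0.0]
force: [-0.2, 0.5, 0.7]
gripper_width: 1.001
```

```bash
python3 -c "
from h import *
print(wproj(vision.camera_params('wrist'),[.6005,.2117,.1544]))
plan([.48,.1,.26],95.3);plan([.48,-.2,.26],5.3)"
```

```text
[319.68673623 186.70789977]
t 8.52 pos [0.6017 0.2142 0.2688] z [ 0.001 -0.005 -1.   ] yhead 92.0 shift [ 0.1256 -0.1099  0.0092] twist -3.3223112960252195 F [-0.2  0.5  0.7] w 1.001 q [ 0.17  0.39  1.17 -0.    1.58 -1.43]
t 8.52 pos [0.6017 0.2142 0.2688] z [ 0.001 -0.005 -1.   ] yhead 92.0 shift [ 0.1359 -0.4097  0.0106] twist 86.67768870397478 F [-0.2  0.5  0.7] w 1.001 q [ 0.17  0.39  1.17 -0.    1.58 -1.43]
```

The head should now be hanging and released. Next I go in front of the box with the jaws along its x. The plan is to catch the lip on the open gripper's outer knuckle, because the tool can't tilt.

Call:
send_rows([
  {"tx": 0.012,"ty": -0.032,"tz": 0.0,"twist": 6.8},
  {"tx": 0.024,"ty": -0.064,"tz": 0.0,"twist": 13.6},
  {"tx": 0.036,"ty": -0.096,"tz": 0.0,"twist": 20.4},
  {"tx": 0.048,"ty": -0.128,"tz": 0.0,"twist": 27.2},
  {"tx": 0.06,"ty": -0.16,"tz": 0.0,"twist": 34},
])

```text
clock: 8.93
position: [0.5466, 0.0512, 0.2693]
tcp_rot: [0.278, 0.96, -0.002, 0.001]
force: [0.1, 0.1, -0.2]
gripper_width: 0.998
```

```bash
python3 -c "
from h import *
plan([.48,-.2,.26],5.3)"
```

```text
t 8.93 pos [0.5466 0.0512 0.2693] z [ 0.001 -0.005 -1.   ] yhead 57.7 shift [-0.078  -0.2478  0.0104] twist 52.37576829912459 F [ 0.1  0.1 -0.2] w 0.998 q [-0.11  0.22  1.41 -0.    1.51 -1.11]
```

Call:
send_rows([
  {"tx": -0.011,"ty": -0.035,"tz": 0.002,"twist": 6.8},
  {"tx": -0.022,"ty": -0.07,"tz": 0.004,"twist": 13.6},
  {"tx": -0.033,"ty": -0.105,"tz": 0.006,"twist": 20.4},
  {"tx": -0.044,"ty": -0.14,"tz": 0.008,"twist": 27.2},
  {"tx": -0.055,"ty": -0.175,"tz": 0.01,"twist": 34},
])

```text
clock: 9.35
position: [0.4988, -0.1276, 0.26]
tcp_rot: [0.549, 0.836, -0.001, 0.002]
force: [1.5, -0.2, -0.5]
gripper_width: 0.999
```

```bash
python3 -c "
from h import *
plan([.48,-.2,.20],5.3)"
```

```text
t 9.35 pos [ 0.4988 -0.1276  0.26  ] z [ 0.002 -0.005 -1.   ] yhead 23.4 shift [-0.0587 -0.046   0.0603] twist 18.050976714901694 F [ 1.5 -0.2 -0.5] w 0.999 q [-0.46  0.16  1.51 -0.    1.47 -0.87]
```

Call:
send_rows([
  {"tx": -0.018,"ty": -0.014,"tz": 0.02,"twist": 6},
  {"tx": -0.036,"ty": -0.028,"tz": 0.05,"twist": 12},
  {"tx": -0.059,"ty": -0.046,"tz": 0.08,"twist": 18},
  {"tx": -0.059,"ty": -0.046,"tz": 0.11,"twist": 18},
  {"tx": -0.059,"ty": -0.046,"tz": 0.11,"twist": 18},
])

```text
clock: 9.77
position: [0.4762, -0.1997, 0.1445]
tcp_rot: [0.674, 0.738, -0.002, -0.003]
force: [-2.3, 0.6, -0.5]
gripper_width: 0.996
```

```bash
python3 -c "
from h import *
import cv2
plan([.48,-.2,.20],5.3)
s=vision.camera('scene')[:,:,::-1]
o=env.get_obs()['position']
print([np.round(proj('scene',o+np.array([0,0,z])),1) for z in (0,.03,.1,.2)])
u,v=[int(a) for a in proj('scene',o+np.array([.03,0,.08]))]
print(u,v)
cv2.imwrite('pics/b7.png',cv2.resize(s[max(v-70,0):v+50,u-80:u+80],(800,600),interpolation=2))
plan([.48,-.2,.20],5.3)"
```

```text
t 9.77 pos [ 0.4762 -0.1997  0.1445] z [-0.007  0.001 -1.   ] yhead 5.2 shift [-0.0006  0.0034 -0.0555] twist -0.12770752670780894 F [-2.3  0.6 -0.5] w 0.996 q [-0.61  0.24  1.68 -0.    1.22 -0.7 ]
[array([238.2, 230. ]), array([236.4, 223.4]), array([231.9, 207. ]), array([224.6, 180.2])]
242 216
t 9.82 pos [ 0.4779 -0.1996  0.1476] z [-0.004 -0.    -1.   ] yhead 5.3 shift [-0.0006  0.0019 -0.0524] twist -0.021793011053745204 F [ 0.5  0.2 -0.1] w 0.995 q [-0.61  0.24  1.68 -0.    1.22 -0.7 ]
```

View pics/b7.png

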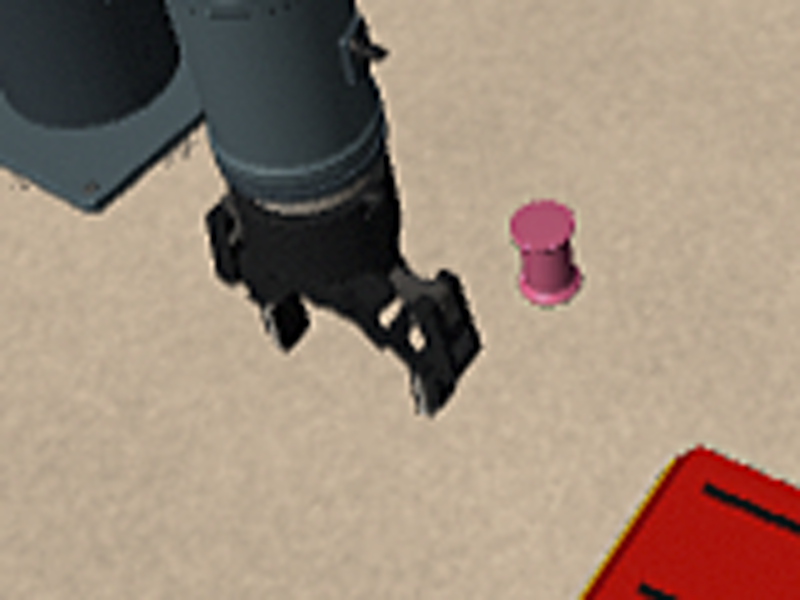

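The crop (origin 162,146, 5x) shows the front fingertip at (428,415), its outermost back corner at (480,345), the knuckle top at (455,272), and the link joining the body at (400,270). The rear tip is at (287,350) and the rear knuckle at (210,215). I'll turn these into positions in the jaw plane.

```bash
python3 -c "
from h import *
p=vision.camera_params('scene');T=p['cam_to_world'];O=T[:3,3]
o=np.array([.477,-.1997,.146]);a=np.radians(5.3)
ax=np.array([np.cos(a),np.sin(a),0]);n=np.array([-np.sin(a),np.cos(a),0])
for off in(0,-.011):
  for l,x,y in [('ftip',428,415),('fcorner',480,345),('knuckletop',455,272),('link',400,270),('rtip',287,350),('rknuck',210,215),('rknucklow',215,280),('bodybot',300,300)]:
    u=162+x/5;v=146+y/5
    d=T[:3,:3]@np.array([(u-p['cx'])/p['fx'],(v-p['cy'])/p['fy'],1])
    X=O+d*(n@(o+off*n-O))/(n@d); print(off,l,'fwd',round(ax@(X-o)*1e3),'up',round((X-o)[2]*1e3))
"
```

```text
0 ftip fwd 36 up 29
0 fcorner fwd 82 up 116
0 knuckletop fwd 76 up 168
0 link fwd 41 up 151
0 rtip fwd -56 up 31
0 rknuck fwd -81 up 129
0 rknucklow fwd -94 up 70
0 bodybot fwd -34 up 86
-0.011 ftip fwd 47 up 49
-0.011 fcorner fwd 92 up 134
-0.011 knuckletop fwd 85 up 185
-0.011 link fwd 52 up 168
-0.011 rtip fwd -43 up 51
-0.011 rknuck fwd -67 up 147
-0.011 rknucklow fwd -80 up 89
-0.011 bodybot fwd -21 up 105
```

The knuckle stands about 30 mm ahead of the gripper body, so it makes an upward-facing ledge, and the tips are low enough that it can pass under the lip. Next I go to box y = +65 mm, left of the toggle, and descend in front of the box.

```bash
cat >> h.py <<'E'
def box(x,y,z):
    a=.0925;O=np.array([.692,-.199]);p=O+x*np.array([np.cos(a),np.sin(a)])+y*np.array([-np.sin(a),np.cos(a)])
    q=env.get_obs()["position"][:2]-O; print("now in box",np.round([q@[np.cos(a),np.sin(a)],q@[-np.sin(a),np.cos(a)]],4))
    plan([*p,z],5.3)
E
python3 -c "
from h import *
box(-.19,.065,.0)"
```

```text
now in box [-0.2133  0.0192]
t 9.82 pos [ 0.4779 -0.1996  0.1476] z [-0.004 -0.    -1.   ] yhead 5.3 shift [0.0458 0.0238 0.1475] twist -0.021793011053745204 F [ 0.5  0.2 -0.1] w 0.995 q [-0.61  0.24  1.68 -0.    1.22 -0.7 ]
```

Call:
send_rows([
  {"tx": 0.023,"ty": 0.0,"tz": 0.02,"twist": 0.0},
  {"tx": 0.046,"ty": 0.0,"tz": 0.05,"twist": 0.0},
  {"tx": 0.046,"ty": 0.0,"tz": 0.08,"twist": 0.0},
  {"tx": 0.046,"ty": 0.0,"tz": 0.11,"twist": 0.0},
  {"tx": 0.046,"ty": 0.0,"tz": 0.115,"twist": 0.0},
])

```text
clock: 10.23
position: [0.4721, -0.1516, 0.0307]
tcp_rot: [0.673, 0.74, -0.002, -0.003]
force: [-0.4, 0.4, -0.8]
gripper_width: 1.0
```

Call:
send_rows([
  {"tx": 0.0,"ty": 0.0,"tz": 0.012,"twist": 0.0},
  {"tx": 0.0,"ty": 0.0,"tz": 0.024,"twist": 0.0},
  {"tx": 0.0,"ty": 0.0,"tz": 0.024,"twist": 0.0},
  {"tx": 0.0,"ty": 0.0,"tz": 0.024,"twist": 0.0},
])

```text
clock: 10.57
position: [0.4734, -0.1518, 0.0084]
tcp_rot: [0.672, 0.74, -0.001, -0.002]
force: [-0.2, -0.1, -0.0]
gripper_width: 0.998
```

Call:
send_rows([
  {"tx": 0.0,"ty": 0.0,"tz": 0.01,"twist": 0.0},
  {"tx": 0.0,"ty": 0.0,"tz": 0.018,"twist": 0.0},
  {"tx": 0.0,"ty": 0.0,"tz": 0.018,"twist": 0.0},
  {"tx": 0.0,"ty": 0.0,"tz": 0.018,"twist": 0.0},
])

```text
clock: 10.9
position: [0.4729, -0.1516, -0.0098]
tcp_rot: [0.672, 0.74, -0.001, -0.003]
force: [-0.1, 0.2, 0.6]
gripper_width: 0.999
```

```bash
python3 -c "
from h import *
box(-.19,.065,-.03)"
```

```text
now in box [-0.2137  0.0674]
t 10.9 pos [ 0.4729 -0.1516 -0.0098] z [-0.006  0.002 -1.   ] yhead 5.5 shift [-0.0026  0.0238  0.0201] twist 0.18649712115210093 F [-0.1  0.2  0.6] w 0.999 q [-0.53  0.41  1.9  -0.    0.84 -0.63]
```

The reported TCP is 10 mm below the table with no contact force, so the offset is real. I'll feel for the table to measure it.

Call:
send_rows([
  {"tx": 0.0,"ty": 0.0,"tz": 0.006,"twist": 0.0},
  {"tx": 0.0,"ty": 0.0,"tz": 0.012,"twist": 0.0},
  {"tx": 0.0,"ty": 0.0,"tz": 0.012,"twist": 0.0},
])

```text
clock: 11.15
position: [0.472, -0.1512, -0.0229]
tcp_rot: [0.672, 0.74, -0.002, -0.004]
force: [-0.7, -0.3, 0.0]
gripper_width: 0.997
```

Call:
send_rows([
  {"tx": 0.0,"ty": 0.0,"tz": 0.005,"twist": 0.0},
  {"tx": 0.0,"ty": 0.0,"tz": 0.008,"twist": 0.0},
  {"tx": 0.0,"ty": 0.0,"tz": 0.008,"twist": 0.0},
])

```text
clock: 11.4
position: [0.4713, -0.1508, -0.0318]
tcp_rot: [0.673, 0.74, -0.002, -0.005]
force: [-0.4, 0.3, 0.5]
gripper_width: 1.0
```

```bash
python3 -c "
from h import *
import cv2
t=vision.camera('top')[:,:,::-1];s=vision.camera('scene')[:,:,::-1]
u,v=[int(a) for a in proj('scene',[.53,-.15,.07])]
cv2.imwrite('pics/b8.png',np.hstack([cv2.resize(s[v-50:v+50,u-40:u+60],(600,600),interpolation=2),cv2.resize(t[150:250,300:333],(200,600))]));print(u,v)
box(-.19,.065,-.03)"
```

```text
267 241
now in box [-0.2148  0.0681]
t 11.5 pos [ 0.4718 -0.1511 -0.0312] z [-0.008  0.003 -1.   ] yhead 5.5 shift [-0.0031  0.0248 -0.0014] twist 0.1780309029058884 F [-0.2  1.1  0.3] w 0.998 q [-0.53  0.44  1.92 -0.    0.79 -0.63]
```

View pics/b8.png

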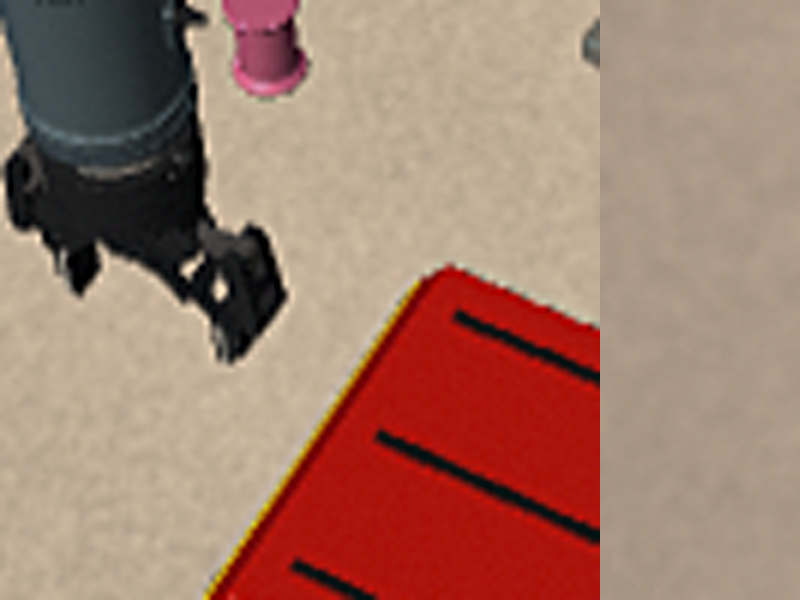

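Call:
send_rows([
  {"tx": 0.0,"ty": 0.0,"tz": 0.003,"twist": 0.0},
  {"tx": 0.0,"ty": 0.0,"tz": 0.005,"twist": 0.0},
  {"tx": 0.0,"ty": 0.0,"tz": 0.005,"twist": 0.0},
])

```text
clock: 11.75
position: [0.4716, -0.1509, -0.0365]
tcp_rot: [0.673, 0.74, -0.002, -0.004]
force: [-0.4, 0.0, -0.0]
gripper_width: 1.0
```

Call:
send_rows([
  {"tx": 0.0,"ty": 0.0,"tz": 0.002,"twist": 0.0},
  {"tx": 0.0,"ty": 0.0,"tz": 0.004,"twist": 0.0},
  {"tx": 0.0,"ty": 0.0,"tz": 0.004,"twist": 0.0},
])

```text
clock: 12.0
position: [0.4713, -0.1508, -0.0409]
tcp_rot: [0.673, 0.74, -0.002, -0.005]
force: [-0.5, -0.8, 0.2]
gripper_width: 1.001
```

Call:
send_rows([
  {"tx": 0.0,"ty": 0.0,"tz": 0.002,"twist": 0.0},
  {"tx": 0.0,"ty": 0.0,"tz": 0.004,"twist": 0.0},
  {"tx": 0.0,"ty": 0.0,"tz": 0.004,"twist": 0.0},
])

```text
clock: 12.25
position: [0.4709, -0.1506, -0.0453]
tcp_rot: [0.673, 0.74, -0.002, -0.005]
force: [-0.1, -0.7, -1.0]
gripper_width: 0.999
```

Call:
send_rows([
  {"tx": 0.0,"ty": 0.0,"tz": 0.002,"twist": 0.0},
  {"tx": 0.0,"ty": 0.0,"tz": 0.004,"twist": 0.0},
  {"tx": 0.0,"ty": 0.0,"tz": 0.004,"twist": 0.0},
])

```text
clock: 12.5
position: [0.471, -0.1507, -0.0486]
tcp_rot: [0.672, 0.74, -0.002, -0.005]
force: [-2.2, 0.9, 8.6]
gripper_width: 1.002
```

The open tips touch the table at reported z = -0.048, so the tips are about 35 mm short of the TCP when shut and 48 mm when open. I'll rise 3 mm and advance on the lip.

Call:
send_rows([
  {"tx": 0.0,"ty": 0.0,"tz": -0.003,"twist": 0.0},
  {"tx": 0.0,"ty": 0.015,"tz": -0.003,"twist": 0.0},
  {"tx": 0.0,"ty": 0.03,"tz": -0.003,"twist": 0.0},
  {"tx": 0.0,"ty": 0.045,"tz": -0.003,"twist": 0.0},
  {"tx": 0.0,"ty": 0.05,"tz": -0.003,"twist": 0.0},
])

```text
clock: 12.92
position: [0.5231, -0.1463, -0.0457]
tcp_rot: [0.672, 0.74, -0.001, -0.003]
force: [0.4, -0.4, 1.5]
gripper_width: 0.998
```

Call:
send_rows([
  {"tx": 0.0,"ty": 0.005,"tz": 0.0,"twist": 0.0},
  {"tx": 0.0,"ty": 0.008,"tz": 0.0,"twist": 0.0},
  {"tx": 0.0,"ty": 0.008,"tz": 0.0,"twist": 0.0},
])

```text
clock: 13.17
position: [0.5312, -0.1455, -0.0459]
tcp_rot: [0.672, 0.74, -0.001, -0.003]
force: [-0.3, 0.4, -0.5]
gripper_width: 1.005
```

```bash
python3 -c "
from h import *
box(-.123,.068,-.045)"
```

```text
now in box [-0.1552  0.0682]
t 13.17 pos [ 0.5312 -0.1455 -0.0459] z [-0.007  0.003 -1.   ] yhead 5.5 shift [-0.0003  0.0322 -0.0011] twist 0.21988248577669367 F [-0.3  0.4 -0.5] w 1.005 q [-0.47  0.54  1.79 -0.    0.82 -0.56]
```

Call:
send_rows([
  {"tx": 0.0,"ty": 0.004,"tz": 0.0,"twist": 0.0},
  {"tx": 0.0,"ty": 0.007,"tz": 0.0,"twist": 0.0},
  {"tx": 0.0,"ty": 0.007,"tz": 0.0,"twist": 0.0},
])

```text
clock: 13.42
position: [0.5386, -0.1449, -0.0459]
tcp_rot: [0.672, 0.74, -0.001, -0.003]
force: [1.1, -0.6, -0.6]
gripper_width: 1.005
```

Call:
send_rows([
  {"tx": 0.0,"ty": 0.004,"tz": 0.0,"twist": 0.0},
  {"tx": 0.0,"ty": 0.006,"tz": 0.0,"twist": 0.0},
  {"tx": 0.0,"ty": 0.006,"tz": 0.0,"twist": 0.0},
])

```text
clock: 13.67
position: [0.5451, -0.1445, -0.0458]
tcp_rot: [0.672, 0.74, -0.001, -0.003]
force: [-0.8, -0.2, 1.4]
gripper_width: 0.994
```

Call:
send_rows([
  {"tx": 0.0,"ty": 0.003,"tz": 0.0,"twist": 0.0},
  {"tx": 0.0,"ty": 0.005,"tz": 0.0,"twist": 0.0},
  {"tx": 0.0,"ty": 0.005,"tz": 0.0,"twist": 0.0},
])

```text
clock: 13.92
position: [0.5499, -0.1438, -0.0462]
tcp_rot: [0.672, 0.74, -0.001, -0.003]
force: [-0.6, 0.5, -1.7]
gripper_width: 0.999
```

Call:
send_rows([
  {"tx": 0.0,"ty": 0.003,"tz": 0.0,"twist": 0.0},
  {"tx": 0.0,"ty": 0.005,"tz": 0.0,"twist": 0.0},
  {"tx": 0.0,"ty": 0.005,"tz": 0.0,"twist": 0.0},
])

```text
clock: 14.17
position: [0.5515, -0.1423, -0.0474]
tcp_rot: [0.672, 0.74, -0.003, -0.007]
force: [-8.8, -1.5, -0.6]
gripper_width: 1.0
```

Call:
send_rows([
  {"tx": 0.0,"ty": 0.003,"tz": 0.0,"twist": 0.0},
  {"tx": 0.0,"ty": 0.004,"tz": 0.0,"twist": 0.0},
  {"tx": 0.0,"ty": 0.004,"tz": 0.0,"twist": 0.0},
])

```text
clock: 14.42
position: [0.5507, -0.1416, -0.0479]
tcp_rot: [0.672, 0.74, -0.005, -0.01]
force: [-17.5, -3.7, 7.6]
gripper_width: 0.996
```

```bash
python3 -c "
from h import *
box(-.123,.068,-.045)"
```

```text
now in box [-0.1354  0.0702]
t 14.42 pos [ 0.5507 -0.1416 -0.0479] z [-0.023  0.006 -1.   ] yhead 5.5 shift [-0.0022  0.0123 -0.0032] twist 0.2378318850866208 F [-17.5  -3.7   7.6] w 0.996 q [-0.44  0.57  1.73 -0.01  0.86 -0.54]
```

```bash
python3 -c "
from h import *
o=env.get_obs();print(o['force'],o['ft_torque'])"
```

```text
[-17.46868642  -3.6820962    7.57716967] [-0.281169    1.39394463 -0.23867537]
```

Call:
send_rows([
  {"tx": 0.0,"ty": -0.003,"tz": -0.001,"twist": 0.0},
  {"tx": 0.0,"ty": -0.006,"tz": -0.001,"twist": 0.0},
  {"tx": 0.0,"ty": -0.006,"tz": -0.001,"twist": 0.0},
])

```text
clock: 14.67
position: [0.545, -0.1424, -0.0466]
tcp_rot: [0.672, 0.74, -0.005, -0.01]
force: [0.3, -0.0, 0.9]
gripper_width: 1.002
```

```bash
python3 -c "
from h import *
o=env.get_obs();print(o['force'],o['ft_torque']);box(-.123,.068,-.045)"
```

```text
[ 0.33585484 -0.03276801  0.90113007] [-0.03537117 -0.03044646 -0.06654414]
now in box [-0.1411  0.0699]
t 14.67 pos [ 0.545  -0.1424 -0.0466] z [-0.022  0.006 -1.   ] yhead 5.5 shift [-0.002   0.0181 -0.002 ] twist 0.2173106313186537 F [ 0.3 -0.   0.9] w 1.002 q [-0.45  0.56  1.74 -0.01  0.86 -0.54]
```

Call:
send_rows([
  {"tx": 0.0,"ty": 0.0,"tz": -0.006,"twist": 0.0},
  {"tx": 0.0,"ty": 0.0,"tz": -0.01,"twist": 0.0},
  {"tx": 0.0,"ty": 0.0,"tz": -0.01,"twist": 0.0},
])

```text
clock: 14.92
position: [0.5458, -0.1425, -0.0356]
tcp_rot: [0.672, 0.74, -0.005, -0.009]
force: [-0.3, 0.2, -1.6]
gripper_width: 1.003
```

Call:
send_rows([
  {"tx": 0.0,"ty": 0.0,"tz": -0.005,"twist": 0.0},
  {"tx": 0.0,"ty": 0.0,"tz": -0.01,"twist": 0.0},
  {"tx": 0.0,"ty": 0.0,"tz": -0.01,"twist": 0.0},
])

```text
clock: 15.17
position: [0.5468, -0.1429, -0.0244]
tcp_rot: [0.672, 0.74, -0.005, -0.009]
force: [-1.8, -0.3, -1.2]
gripper_width: 0.998
```

```bash
python3 -c "
from h import *
o=env.get_obs();print(o['force'],o['ft_torque']);box(-.123,.068,-.045)"
```

```text
[-1.75297346 -0.25955201 -1.21090936] [0.0295442  0.19838464 0.0488291 ]
now in box [-0.1394  0.0693]
t 15.17 pos [ 0.5468 -0.1429 -0.0244] z [-0.019  0.005 -1.   ] yhead 5.5 shift [-0.0015  0.0168  0.0203] twist 0.24924588941654235 F [-1.8 -0.3 -1.2] w 0.998 q [-0.45  0.53  1.73 -0.01  0.9  -0.54]
```

```bash
cat >> h.py <<'E'
def B2W(x,y,z):
    a=.0925;return np.array([.692+x*np.cos(a)-y*np.sin(a),-.199+x*np.sin(a)+y*np.cos(a),z])
def theta():
    im=vision.camera("scene").astype(int);Y=(im[:,:,0]>90)&(im[:,:,1]>70)&(im[:,:,2]<50)
    out=[]
    for th in np.arange(0,1.2,.03):
        x=85-156*np.cos(th)+13*np.sin(th);z=95+13*np.cos(th)+156*np.sin(th);n=0
        for y in np.linspace(-85,85,60):
            u,v=proj("scene",B2W(x/1e3,y/1e3,z/1e3));u=int(round(u));v=int(round(v))
            n+=Y[v-1:v+2,u-1:u+2].any()
        out.append((n,round(th,2)))
    print("theta votes",sorted(out)[-4:],"yellow",Y[200:330,240:360].sum())
E
python3 -c "
from h import *
theta()"
```

```text
theta votes [(np.int64(60), np.float64(0.18)), (np.int64(60), np.float64(0.21)), (np.int64(60), np.float64(0.24)), (np.int64(60), np.float64(0.27))] yellow 72
```

Call:
send_rows([
  {"tx": 0.0,"ty": 0.0,"tz": -0.005,"twist": 0.0},
  {"tx": 0.0,"ty": 0.0,"tz": -0.01,"twist": 0.0},
  {"tx": 0.0,"ty": 0.0,"tz": -0.01,"twist": 0.0},
])

```text
clock: 15.47
position: [0.5475, -0.1432, -0.0136]
tcp_rot: [0.672, 0.74, -0.005, -0.008]
force: [-1.4, -0.9, -1.2]
gripper_width: 0.999
```

```bash
python3 -c "
from h import *
theta()
o=env.get_obs();print(o['force'],o['ft_torque']);box(-.123,.068,-.045)"
```

```text
theta votes [(np.int64(60), np.float64(0.21)), (np.int64(60), np.float64(0.24)), (np.int64(60), np.float64(0.27)), (np.int64(60), np.float64(0.3))] yellow 80
[-1.56493289 -0.94710218 -2.12280606] [ 0.01856722  0.11168677 -0.04653023]
now in box [-0.1389  0.0689]
t 15.52 pos [ 0.5474 -0.1432 -0.0141] z [-0.018  0.004 -1.   ] yhead 5.5 shift [-0.0012  0.0164  0.0306] twist 0.23701906586249777 F [-1.6 -0.9 -2.1] w 1.0 q [-0.45  0.52  1.72 -0.01  0.92 -0.54]
```

```bash
cat >> h.py <<'E'
def theta2():
    im=vision.camera("scene").astype(int);Y=(im[:,:,0]>90)&(im[:,:,1]>70)&(im[:,:,2]<50);Y[:200]=0;Y[330:]=0;Y[:,:235]=0;Y[:,345:]=0
    v,u=np.nonzero(Y);best=[]
    for th in np.arange(0,1.2,.02):
        x=85-156*np.cos(th)+13*np.sin(th);z=95+13*np.cos(th)+156*np.sin(th)
        a,b=[proj("scene",B2W(x/1e3,y/1e3,z/1e3)) for y in(-.09e3,.09e3)];t=(b-a)/np.hypot(*(b-a))
        d=(u-a[0])*t[1]-(v-a[1])*t[0];best.append((abs(np.median(d)),round(th,2)))
    print("theta",min(best),"n",len(u),"bbox",u.min(),u.max(),v.min(),v.max())
E
python3 -c "
from h import *
theta2()
im=vision.camera('scene');import cv2;cv2.imwrite('pics/s9.png',im[:,:,::-1])"
```

```text
theta (np.float64(0.8425824450694865), np.float64(0.28)) n 79 bbox 261 297 233 286
```

Call:
send_rows([
  {"tx": 0.0,"ty": 0.002,"tz": -0.006,"twist": 0.0},
  {"tx": 0.0,"ty": 0.004,"tz": -0.012,"twist": 0.0},
  {"tx": 0.0,"ty": 0.004,"tz": -0.018,"twist": 0.0},
  {"tx": 0.0,"ty": 0.004,"tz": -0.018,"twist": 0.0},
])

```text
clock: 15.95
position: [0.5522, -0.1431, 0.0049]
tcp_rot: [0.672, 0.74, -0.004, -0.007]
force: [-4.3, -1.7, -0.1]
gripper_width: 1.0
```

```bash
python3 -c "
from h import *
theta2()
box(-.123,.068,-.045)"
```

```text
theta (np.float64(0.9585233464887217), np.float64(0.28)) n 90 bbox 262 299 230 284
now in box [-0.1345  0.0686]
t 16.0 pos [ 0.5518 -0.1431  0.0043] z [-0.018  0.004 -1.   ] yhead 5.5 shift [-0.0009  0.0123  0.0491] twist 0.23927160496354816 F [-2.5 -1.5 -1.5] w 1.002 q [-0.45  0.5   1.69 -0.01  0.97 -0.54]
```

```bash
python3 -c "
from h import *
for th in np.arange(0,.9,.1):
    x=85-156*np.cos(th)+13*np.sin(th);z=95+13*np.cos(th)+156*np.sin(th)
    print(round(th,1),round(x),round(z),*[np.round(proj('scene',B2W(x/1e3,y/1e3,z/1e3)),1) for y in(-90,90) for y in [y/1e3]])
"
```

```text
0.0 -71 108 [280.2 263.6] [280.2 263.5]
0.1 -69 124 [280.4 260.8] [280.4 260.8]
0.2 -65 139 [281.1 258.3] [281.2 258.3]
0.3 -60 154 [282.4 256.1] [282.4 256. ]
0.4 -54 168 [284.2 254.1] [284.2 254.1]
0.5 -46 181 [286.5 252.5] [286.6 252.4]
0.6 -36 194 [289.4 251.2] [289.5 251.1]
0.7 -26 205 [292.8 250.3] [292.9 250.2]
0.8 -14 216 [296.8 249.7] [296.8 249.7]
```

The lip's midpoint has moved from scene row 264 to 257, so the guard is on the knuckle and open about 0.26 rad. I'll keep rising and following it forward.

Call:
send_rows([
  {"tx": 0.0,"ty": 0.003,"tz": -0.003,"twist": 0.0},
  {"tx": 0.0,"ty": 0.006,"tz": -0.007,"twist": 0.0},
  {"tx": 0.0,"ty": 0.01,"tz": -0.011,"twist": 0.0},
  {"tx": 0.0,"ty": 0.01,"tz": -0.014,"twist": 0.0},
  {"tx": 0.0,"ty": 0.01,"tz": -0.014,"twist": 0.0},
])

```text
clock: 16.42
position: [0.5632, -0.1424, 0.0189]
tcp_rot: [0.672, 0.741, -0.004, -0.007]
force: [-0.3, -0.1, -1.3]
gripper_width: 0.998
```

Call:
send_rows([
  {"tx": 0.0,"ty": 0.002,"tz": -0.005,"twist": 0.0},
  {"tx": 0.0,"ty": 0.004,"tz": -0.01,"twist": 0.0},
  {"tx": 0.0,"ty": 0.006,"tz": -0.015,"twist": 0.0},
  {"tx": 0.0,"ty": 0.006,"tz": -0.015,"twist": 0.0},
])

```text
clock: 16.75
position: [0.5706, -0.1422, 0.0353]
tcp_rot: [0.672, 0.741, -0.004, -0.006]
force: [-2.2, -0.2, 0.1]
gripper_width: 1.01
```

```bash
python3 -c "
from h import *
theta2()
box(-.105,.068,.035)"
```

```text
theta (np.float64(0.04376952034840542), np.float64(0.1)) n 115 bbox 267 305 225 281
now in box [-0.1161  0.0678]
t 16.8 pos [ 0.5701 -0.1422  0.0347] z [-0.014  0.002 -1.   ] yhead 5.6 shift [ 0.0001  0.0111 -0.0004] twist 0.2655240898793778 F [-1.2 -0.8 -0.5] w 1.002 q [-0.43  0.48  1.63 -0.    1.05 -0.53]
```

The guard is open about 0.48 rad and the fingertips are at z ≈ 83 mm. I'll move forward so the front finger lines up with the toggle's x.

Call:
send_rows([
  {"tx": 0.0,"ty": 0.004,"tz": 0.0,"twist": 0.0},
  {"tx": 0.0,"ty": 0.008,"tz": 0.0,"twist": 0.0},
  {"tx": 0.0,"ty": 0.012,"tz": 0.0,"twist": 0.0},
  {"tx": 0.0,"ty": 0.015,"tz": 0.0,"twist": 0.0},
  {"tx": 0.0,"ty": 0.015,"tz": 0.0,"twist": 0.0},
])

```text
clock: 17.22
position: [0.5861, -0.1406, 0.0342]
tcp_rot: [0.672, 0.741, -0.004, -0.006]
force: [2.0, 0.3, -3.8]
gripper_width: 1.001
```

```bash
python3 -c "
from h import *
theta2()
box(-.1,.04,.035)
import cv2
im=vision.camera('scene')[:,:,::-1];cv2.imwrite('pics/s10.png',cv2.resize(im[170:310,220:380],(800,700)[:1]+(600,),interpolation=2))"
```

```text
theta (np.float64(0.09861507039338235), np.float64(0.52)) n 115 bbox 268 306 225 280
now in box [-0.1005  0.068 ]
t 17.27 pos [ 0.5857 -0.1406  0.0342] z [-0.014  0.002 -1.   ] yhead 5.6 shift [-0.028   0.0003 -0.0009] twist 0.2810321663440618 F [ 1.1 -0.2 -3.2] w 1.0 q [-0.42  0.51  1.59 -0.    1.06 -0.51]
```

View pics/s10.png

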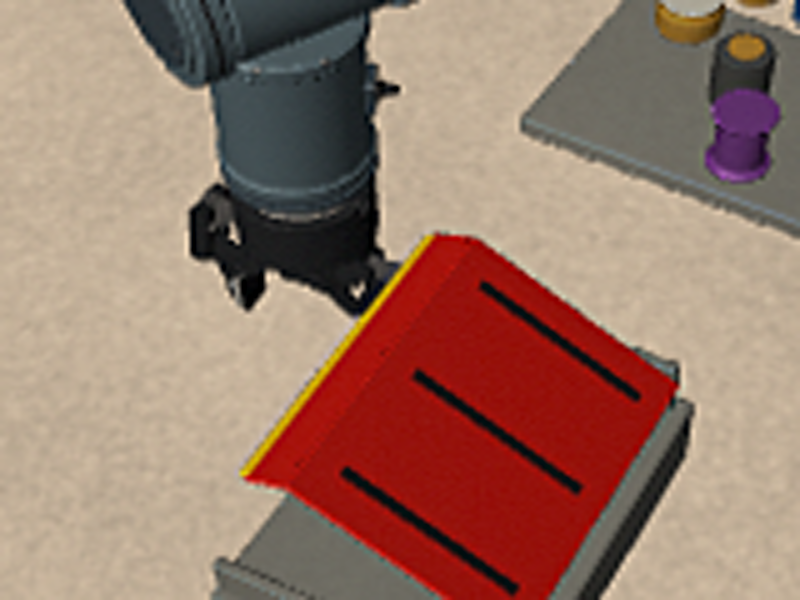

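The picture shows the red hood lifted and resting on the front knuckle, with the lip from (245,475) to (430,235) in the crop. The fingertips are low for working the toggle, so I'll rise 20 mm and then sweep right in small steps.

Call:
send_rows([
  {"tx": 0.0,"ty": 0.0,"tz": -0.007,"twist": 0.0},
  {"tx": 0.0,"ty": 0.001,"tz": -0.014,"twist": 0.0},
  {"tx": 0.0,"ty": 0.002,"tz": -0.02,"twist": 0.0},
  {"tx": 0.0,"ty": 0.002,"tz": -0.02,"twist": 0.0},
])

```text
clock: 17.65
position: [0.5889, -0.1411, 0.0564]
tcp_rot: [0.672, 0.741, -0.003, -0.004]
force: [-2.0, -1.5, 0.1]
gripper_width: 0.999
```

Call:
send_rows([
  {"tx": -0.004,"ty": 0.0,"tz": 0.0,"twist": 0.0},
  {"tx": -0.008,"ty": 0.0,"tz": 0.0,"twist": 0.0},
  {"tx": -0.012,"ty": 0.0,"tz": 0.0,"twist": 0.0},
  {"tx": -0.012,"ty": 0.0,"tz": 0.0,"twist": 0.0},
])

```text
clock: 17.98
position: [0.59, -0.1542, 0.0563]
tcp_rot: [0.672, 0.74, -0.004, -0.004]
force: [-2.2, -0.2, 0.2]
gripper_width: 0.998
```

```bash
python3 -c "
from h import *
theta2()
box(-.1,.04,.055)"
```

```text
theta (np.float64(0.1009024827430558), np.float64(0.68)) n 139 bbox 273 310 223 280
now in box [-0.0975  0.0543]
t 18.03 pos [ 0.5899 -0.1539  0.0562] z [-0.011  0.    -1.   ] yhead 5.5 shift [-0.0143 -0.0026  0.0012] twist 0.22315192162645303 F [-1.2 -0.5 -0.7] w 1.001 q [-0.44  0.49  1.55 -0.01  1.11 -0.53]
```

Call:
send_rows([
  {"tx": -0.003,"ty": 0.0,"tz": 0.0,"twist": 0.0},
  {"tx": -0.006,"ty": 0.0,"tz": 0.0,"twist": 0.0},
  {"tx": -0.006,"ty": 0.0,"tz": 0.0,"twist": 0.0},
])

```text
clock: 18.28
position: [0.5905, -0.1606, 0.056]
tcp_rot: [0.672, 0.74, -0.004, -0.004]
force: [-1.3, -1.4, -0.5]
gripper_width: 1.003
```

Call:
send_rows([
  {"tx": -0.003,"ty": 0.0,"tz": 0.0,"twist": 0.0},
  {"tx": -0.006,"ty": 0.0,"tz": 0.0,"twist": 0.0},
  {"tx": -0.006,"ty": 0.0,"tz": 0.0,"twist": 0.0},
])

```text
clock: 18.53
position: [0.5913, -0.1674, 0.056]
tcp_rot: [0.673, 0.74, -0.004, -0.004]
force: [-2.2, -0.9, -1.6]
gripper_width: 1.002
```

Call:
send_rows([
  {"tx": -0.003,"ty": 0.0,"tz": 0.0,"twist": 0.0},
  {"tx": -0.006,"ty": 0.0,"tz": 0.0,"twist": 0.0},
  {"tx": -0.006,"ty": 0.0,"tz": 0.0,"twist": 0.0},
])

```text
clock: 18.78
position: [0.5921, -0.1734, 0.0562]
tcp_rot: [0.673, 0.74, -0.004, -0.004]
force: [-1.4, 2.8, 0.1]
gripper_width: 0.999
```

```bash
python3 -c "
from h import *
theta2()
box(-.1,.04,.055);print(env.get_obs()['ft_torque'])"
```

```text
theta (np.float64(0.07287751958698108), np.float64(0.68)) n 126 bbox 273 310 223 280
now in box [-0.0972  0.0348]
t 18.83 pos [ 0.592  -0.1734  0.0562] z [-0.011 -0.    -1.   ] yhead 5.5 shift [ 0.0052 -0.0028  0.0012] twist 0.16359861222241534 F [-2.3  1.8  1. ] w 1.0 q [-0.46  0.5   1.53 -0.01  1.12 -0.56]
[0.29684865 0.05486246 0.09552565]
```

The finger has met the toggle at box y ≈ 0.036. I'll keep pushing in small steps.

Call:
send_rows([
  {"tx": -0.003,"ty": 0.0,"tz": 0.0,"twist": 0.0},
  {"tx": -0.006,"ty": 0.0,"tz": 0.0,"twist": 0.0},
  {"tx": -0.008,"ty": 0.0,"tz": 0.0,"twist": 0.0},
  {"tx": -0.008,"ty": 0.0,"tz": 0.0,"twist": 0.0},
])

```text
clock: 19.17
position: [0.593, -0.182, 0.0563]
tcp_rot: [0.673, 0.74, -0.004, -0.003]
force: [-0.9, 0.8, 0.1]
gripper_width: 1.002
```

Call:
send_rows([
  {"tx": -0.003,"ty": 0.0,"tz": 0.0,"twist": 0.0},
  {"tx": -0.006,"ty": 0.0,"tz": 0.0,"twist": 0.0},
  {"tx": -0.008,"ty": 0.0,"tz": 0.0,"twist": 0.0},
  {"tx": -0.008,"ty": 0.0,"tz": 0.0,"twist": 0.0},
])

```text
clock: 19.5
position: [0.5938, -0.1909, 0.0562]
tcp_rot: [0.673, 0.74, -0.004, -0.003]
force: [-0.1, 1.2, -0.3]
gripper_width: 1.0
```

```bash
python3 -c "
from h import *
box(-.1,.01,.055);print(env.get_obs()['ft_torque'])"
```

```text
now in box [-0.097   0.0171]
t 19.5 pos [ 0.5938 -0.1909  0.0562] z [-0.01  -0.002 -1.   ] yhead 5.4 shift [-0.0071 -0.003   0.0012] twist 0.10792255342441592 F [-0.1  1.2 -0.3] w 1.0 q [-0.49  0.51  1.52 -0.01  1.12 -0.58]
[0.18628155 0.12953769 0.01576978]
```

Call:
send_rows([
  {"tx": -0.003,"ty": 0.0,"tz": 0.0,"twist": 0.0},
  {"tx": -0.005,"ty": 0.0,"tz": 0.0,"twist": 0.0},
  {"tx": -0.005,"ty": 0.0,"tz": 0.0,"twist": 0.0},
])

```text
clock: 19.75
position: [0.5943, -0.1966, 0.0561]
tcp_rot: [0.673, 0.74, -0.004, -0.003]
force: [-1.0, 1.4, -0.8]
gripper_width: 0.998
```

Call:
send_rows([
  {"tx": -0.002,"ty": 0.0,"tz": 0.0,"twist": 0.0},
  {"tx": -0.003,"ty": 0.0,"tz": 0.0,"twist": 0.0},
  {"tx": -0.003,"ty": 0.0,"tz": 0.0,"twist": 0.0},
])

```text
clock: 20.0
position: [0.5944, -0.1997, 0.0558]
tcp_rot: [0.673, 0.739, -0.004, -0.003]
force: [-0.7, 1.6, -2.6]
gripper_width: 1.003
```

```bash
python3 -c "
from h import *
theta2()
box(-.1,.01,.055);print(env.get_obs()['ft_torque'])"
```

```text
theta (np.float64(0.1009024827430558), np.float64(0.68)) n 139 bbox 273 310 223 280
now in box [-0.0972  0.0083]
t 20.05 pos [ 0.5944 -0.1997  0.0558] z [-0.011 -0.002 -1.   ] yhead 5.4 shift [ 0.0017 -0.0028  0.0008] twist 0.06620429939275141 F [-0.9  0.7 -1.7] w 0.997 q [-0.5   0.52  1.51 -0.01  1.13 -0.59]
[0.37308423 0.09718356 0.05692498]
```

Call:
send_rows([
  {"tx": -0.002,"ty": 0.0,"tz": 0.0,"twist": 0.0},
  {"tx": -0.003,"ty": 0.0,"tz": 0.0,"twist": 0.0},
  {"tx": -0.003,"ty": 0.0,"tz": 0.0,"twist": 0.0},
])

```text
clock: 20.3
position: [0.5944, -0.2024, 0.0555]
tcp_rot: [0.673, 0.739, -0.004, -0.004]
force: [-0.4, 3.2, -1.1]
gripper_width: 1.002
```

Call:
send_rows([
  {"tx": -0.001,"ty": 0.0,"tz": 0.0,"twist": 0.0},
  {"tx": -0.002,"ty": 0.0,"tz": 0.0,"twist": 0.0},
  {"tx": -0.002,"ty": 0.0,"tz": 0.0,"twist": 0.0},
])

```text
clock: 20.55
position: [0.5943, -0.2027, 0.0553]
tcp_rot: [0.673, 0.74, -0.004, -0.005]
force: [-0.8, 8.8, 0.0]
gripper_width: 0.999
```

Call:
send_rows([
  {"tx": -0.001,"ty": 0.0,"tz": 0.0,"twist": 0.0},
  {"tx": -0.002,"ty": 0.0,"tz": 0.0,"twist": 0.0},
  {"tx": -0.002,"ty": 0.0,"tz": 0.0,"twist": 0.0},
])

```text
clock: 20.8
position: [0.5943, -0.2027, 0.0553]
tcp_rot: [0.673, 0.74, -0.003, -0.006]
force: [-2.5, 9.2, 0.7]
gripper_width: 1.0
```

```bash
python3 -c "
from h import *
box(-.1,.01,.055);print(env.get_obs()['ft_torque'])"
```

```text
now in box [-0.0976  0.0054]
t 20.8 pos [ 0.5943 -0.2027  0.0553] z [-0.013  0.004 -1.   ] yhead 5.4 shift [ 0.0046 -0.0024  0.0004] twist 0.14792112719214856 F [-2.5  9.2  0.7] w 1.0 q [-0.5   0.52  1.5  -0.    1.13 -0.6 ]
[1.44992059 0.06661761 0.38461202]
```

The toggle met its stop at y = 0.0054 with 9 N after about 31 mm of travel, which matches the geometry for a full throw. I'll back off left and retrace down and out so the guard comes down gently.

Call:
send_rows([
  {"tx": 0.004,"ty": 0.0,"tz": 0.0,"twist": 0.0},
  {"tx": 0.008,"ty": 0.0,"tz": 0.0,"twist": 0.0},
  {"tx": 0.008,"ty": 0.0,"tz": 0.0,"twist": 0.0},
])

```text
clock: 21.05
position: [0.5936, -0.1947, 0.0556]
tcp_rot: [0.673, 0.74, -0.003, -0.006]
force: [-1.2, 0.6, -1.2]
gripper_width: 1.002
```

Call:
send_rows([
  {"tx": 0.0,"ty": -0.004,"tz": 0.004,"twist": 0.0},
  {"tx": 0.0,"ty": -0.009,"tz": 0.009,"twist": 0.0},
  {"tx": 0.0,"ty": -0.014,"tz": 0.014,"twist": 0.0},
  {"tx": 0.0,"ty": -0.019,"tz": 0.019,"twist": 0.0},
  {"tx": 0.0,"ty": -0.019,"tz": 0.019,"twist": 0.0},
])

```text
clock: 21.47
position: [0.5717, -0.1962, 0.0352]
tcp_rot: [0.673, 0.74, -0.004, -0.008]
force: [-5.0, 1.5, 1.6]
gripper_width: 0.998
```

Call:
send_rows([
  {"tx": 0.0,"ty": -0.004,"tz": 0.005,"twist": 0.0},
  {"tx": 0.0,"ty": -0.008,"tz": 0.01,"twist": 0.0},
  {"tx": 0.0,"ty": -0.012,"tz": 0.016,"twist": 0.0},
  {"tx": 0.0,"ty": -0.018,"tz": 0.024,"twist": 0.0},
  {"tx": 0.0,"ty": -0.019,"tz": 0.03,"twist": 0.0},
])

```text
clock: 21.88
position: [0.5499, -0.1977, 0.0042]
tcp_rot: [0.673, 0.74, -0.005, -0.009]
force: [-9.6, -1.1, 0.6]
gripper_width: 0.999
```

```bash
python3 -c "
from h import *
theta2()
box(-.141,.01,-.035);print(env.get_obs()['ft_torque'])"
```

```text
theta (np.float64(0.6962431722184412), np.float64(0.28)) n 77 bbox 261 297 233 286
now in box [-0.1422  0.0151]
t 21.93 pos [ 0.549  -0.1971  0.0029] z [-0.022  0.007 -1.   ] yhead 5.4 shift [-0.0054  0.002   0.0379] twist 0.10134746751961643 F [-5.2  0.9 -0.8] w 0.998 q [-0.53  0.52  1.66 -0.01  0.99 -0.62]
[ 0.04946904  0.46758856 -0.0108522 ]
```

Call:
send_rows([
  {"tx": 0.0,"ty": -0.015,"tz": 0.0,"twist": 0.0},
  {"tx": 0.0,"ty": -0.03,"tz": 0.0,"twist": 0.0},
  {"tx": 0.0,"ty": -0.05,"tz": 0.0,"twist": 0.0},
  {"tx": 0.0,"ty": -0.07,"tz": 0.0,"twist": 0.0},
  {"tx": 0.0,"ty": -0.07,"tz": 0.0,"twist": 0.0},
])

```text
clock: 22.35
position: [0.4761, -0.2031, 0.0038]
tcp_rot: [0.673, 0.739, -0.005, -0.012]
force: [0.1, -0.2, -0.4]
gripper_width: 1.0
```

```bash
python3 -c "
from h import *
import cv2
theta2()
box(-.141,.01,-.035)
im=vision.camera('scene')[:,:,::-1];cv2.imwrite('pics/end.png',im)
a=cv2.imread('pics/scene0.png').astype(int);d=abs(a-im).sum(2)
# changes since the start: lip/guard region and bystanders
for n,(x0,x1,y0,y1) in dict(guard=(255,345,235,320),shears=(145,235,290,375),pink=(260,282,182,208),violet=(358,378,188,214),jar=(336,358,114,146),dish=(372,392,140,158)).items(): print(n,(d[y0:y1,x0:x1]>60).sum(),(y1-y0)*(x1-x0))
b6=cv2.imread('pics/b6.png'); h=cv2.resize(im[95:215,310:430],(600,600),interpolation=2)
print('head vs b6 (37mm) blue rows:',[ (lambda m:(np.nonzero(m)[0].min(),np.nonzero(m)[0].max()))((q[:,250:530,0].astype(int)-q[:,250:530,2]>80)) for q in (b6,h)])
"
```

```text
theta (np.float64(0.09882420701158523), np.float64(0.08)) n 54 bbox 261 296 238 290
now in box [-0.2133  0.0151]
t 22.4 pos [ 0.4782 -0.2036  0.0042] z [-0.022  0.007 -1.   ] yhead 5.3 shift [-0.0055  0.0731  0.0376] twist 0.025508938188835373 F [ 0.6 -0.3 -0.1] w 1.002 q [-0.61  0.43  1.82 -0.01  0.92 -0.7 ]
guard 185 7650
shears 0 7650
pink 0 572
violet 0 520
jar 99 704
dish 100 360
head vs b6 (37mm) blue rows: [(np.int64(212), np.int64(446)), (np.int64(212), np.int64(442))]
```

```bash
python3 -c "
from h import *
import cv2
theta2()
ims={k:cv2.imread(f'pics/{k}.png')[:,:,::-1].astype(int) for k in('scene0','end')}
ims['now']=vision.camera('scene').astype(int)
for k,im in ims.items():
    Y=(im[:,:,0]>90)&(im[:,:,1]>70)&(im[:,:,2]<50);Y[:200]=0;Y[330:]=0;Y[:,:235]=0;Y[:,345:]=0
    v,u=np.nonzero(Y);r=(im[:,:,0]>130)&(im[:,:,1]<60)&(im[:,:,2]<60);r[:120]=0;r[165:]=0;r[:,:320]=0;r[:,360:]=0;b=np.nonzero(r)
    R_=(im[:,:,0]>110)&(im[:,:,1]<50);R_[:220]=0;R_[330:]=0;q=np.nonzero(R_[:,250:360])
    print(k,len(u),u.min(),u.max(),v.min(),v.max(),'ball',b[1].mean(),b[0].mean(),'guard red',q[1].min(),q[1].max(),q[0].min(),q[0].max(),len(q[0]))
d=abs(ims['now']-ims['scene0']).sum(2)>60
for n,(x0,x1,y0,y1) in dict(guard=(255,345,235,320),jar=(330,362,110,150),dish=(368,396,136,160)).items():
    v,u=np.nonzero(d[y0:y1,x0:x1]);print(n,len(u),u.min()+x0,u.max()+x0,v.min()+y0,v.max()+y0)
print([np.round(proj('scene',[.551,.2105,.16+h]),1) for h in(0,.04)])
"
```

```text
theta (np.float64(0.09882420701158523), np.float64(0.08)) n 54 bbox 261 296 238 290
scene0 50 261 296 238 290 ball 336.42857142857144 149.94285714285715 guard red 11 98 236 320 3447
end 54 261 296 238 290 ball 336.93023255813955 140.46511627906978 guard red 11 98 236 320 3502
now 54 261 296 238 290 ball 336.93023255813955 140.46511627906978 guard red 11 98 236 320 3502
guard 196 255 265 235 260
jar 204 333 361 137 149
dish 156 368 391 142 159
[array([337.6, 150.3]), array([338. , 140.8])]
```

All the checks agree: the guard's outline matches the start, and the head is up 9.5 px against 9.5 px predicted for 40 mm. I'm handing in.

```bash
python3 -c "
from rig import env
print(env.job_done())"
```

```text
the job is handed in; nothing more can be done
None
```

I handed the job in at 22.5 s on the robot's clock, and the last checks point to success. The one thing I couldn't see is the toggle, because the shut guard hides it.

- **Press:** I gripped the black handle, lifted it 47 mm and lowered it. The weight came off at 39.7 mm, so I let go there. In the last image the ball has risen 9.5 px, and 9.5 px was predicted for 40 mm.
- **Guard:** The tool cannot tilt, so I caught the lip on the open gripper's outer knuckle and raised it to about 0.6 rad. At the end the guard is back exactly on its starting outline.
- **Toggle:** I met it by touch at box y ≈ 0.036 m and pushed it right until it stopped. The force there was about 9 N after about 31 mm of travel, which matches a full throw. This is judged from force and travel alone.
- **Other things on the table:** In the scene image the shears and the pink and violet spools show no change at all. The pixel changes by the jar and pin dish lie where the raised handle and head now cover them, so I took those two as unmoved. I did not check the tin or the ripper separately.

**Disagreements on the way:**
- The real fingertips sit about 35 mm (shut) to 48 mm (open) short of the reported TCP. My first grip closed above the bar because of this. I measured the open offset by touching the table and worked out the shut one from it.
- Advancing under the lip pressed the gripper on the box front with about 17 N, below the 40 N limit.

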